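# Press down the seam tape of a painting panel on a sloping drawing board

## Task

The tape along the lower edge of the painting panel still has to be pressed home: take the wooden-handled ball burnisher from the clear rack and run its ball end along the tape, snug in the corner where the panel's lower side meets the sloping board, from the end nearer the robot to the far end, with light steady pressure all the way and slowly, about 3 cm a second. Keep the burnisher off the panel's painted face and do not shift the board or the things around it. Then stand the burnisher back, ball down, in the empty slot of the rack.

Things in the scene. Friction and masses are not known exactly. Their poses are not given: they have to be found in the camera images.
- burnisher_mid (a point): Centre (half-way up) of the burnisher, a straight round hand tool 175 mm long, 60 g, the tallest thing in the rack, standing ball down in a slot (leaning up to 8 degrees). Its z axis points from the ball to the butt. The wooden handle, 14 mm in diameter, spans from 36 mm to 162 mm above the ball end, then rounds off. Grip it on the handle 45 to 60 mm above this point.
- burnisher_tip (a point): Centre of the burnisher's 6 mm steel ball end, 3 mm from its very end and 84.5 mm from burnisher_mid; same axes. The neck is 6 mm thick up to 20 mm from the end, then a brass cone widens to 13 mm at 29 mm.
- rack: Clear acrylic rack, fixed. Three square slots in a row at y = -34, 0, +34 mm, each 18 x 18 mm inside with 3.5 mm walls; slot floor 5.5 mm, rims 82 mm above the table; base 56 x 112 mm. Origin at the centre of its underside, z up. Burnisher and two markers stand in the slots in any order; the burnisher's own slot is the empty one once it is taken.
- board (a joint): Slope of the drawing board in rad (0 = level; 0.52 to 0.70 here), locked by friction. The grey board, 300 mm along the seam, 250 mm up the slope and 12 mm thick, stands on a low beech easel (330 x 250 mm), hinged at its lower edge 36 mm above the table, 95 mm below the seam; its upper edge is at most 210 mm above the table. It does not give under light pressure.
- seam_mid (a point): Middle of the seam, on the corner line where the panel's lower side meets the board's face. Axes turn with the board: x up the slope (into the panel), y along the seam from far end to near end (near = closer to the robot), z square out of the board. When the ball is snug in the corner its centre is at x = -3, z = +3 mm. Below the seam: 95 mm of bare board, then a lip 10 mm high.
- seam_near (a point): Near end of the tape, on the corner line (y = +75 mm from seam_mid); same axes. The beige tape, 152 mm long, lies 24 mm onto the board and 15 mm up the panel's side; it is too thin to feel.
- seam_far (a point): Far end of the tape on the corner line (y = -75 mm from seam_mid); same axes.
- panel_face (a point): Centre of the painted face (upper side) of the panel: 180 mm along the seam, 130 mm up the slope, 20 mm thick, fixed to the board; axes as seam_mid. The panel's side is square to the board and so overhangs the corner: an upright burnisher fouls its edge before the ball reaches the corner, so hold the burnisher about square to the board.
- marker_a: Bystander: ink marker 15 mm in diameter, 104 mm tall, loose in a rack slot; origin under its foot.
- marker_b: Bystander: a second such marker in another slot; origin under its foot.
- swab_glass: Bystander: glass 66 mm wide, 70 mm tall with cotton swabs up to 95 mm high; origin under its foot. It may stand where the rack could have stood.
- ink_bottle: Bystander: amber ink bottle, 28 mm wide, 62 mm tall; origin under its foot.
- dropper_bottle: Bystander: white dropper bottle, 26 mm wide, 50 mm tall; origin under its foot.
- blower: Bystander: black rubber bulb blower, 66 mm wide, 120 mm tall, nozzle up; origin under its foot.
- tape_roll: Bystander: roll of masking tape lying flat, 92 mm wide, 24 mm tall; origin under its centre.
- paper_cup: Bystander: lidded paper cup, 76 mm wide, 115 mm tall; origin under its foot.
Things that resemble listed ones, but are neither listed nor needed, are in the scene too. Leave any blue or green look-alike of the rack alone.

How it is judged:
By the outcome, as a careful person would: the job done as asked, in the order asked, and still so for the second after the job is handed in, with the robot touching nothing.
It also fails if it takes over 66 s, if anything falls off the work surface, if the arm or the gripper's body presses on something with over 40 N, if the wrist force passes 120 N, or if a joint passes its speed limit or range.

## Robot

A 6-joint arm with a two-finger parallel gripper is mounted at the origin on the work surface. World frame = base frame: x ahead of the robot, y to its left, z up, the work surface at z = 0. Lengths are in m, angles in degrees, forces in N, time in s.
With the tool pointing down it reaches from about 0.25 to 0.725 m from the base axis. Payload 4 kg.
Tool frame: the origin (TCP) lies at the very end of the fingers, on their centre line; the grasp point (between the pads) lies manip.grip_point_offset behind it (manip.grip_point_offset is the distance from the TCP to the grasp point, in m); z points along the fingers, y is the direction in which the jaws open and shut (so a half turn about z gives the same grasp; the last joint's range is limited). The gripper opens to 85 mm and grips with 20 to 120 N. Pads are 22 mm wide; open, the fingers measure 114 mm over their backs; the gripper's body (76 mm by 85 mm) begins 54 mm behind the grasp point. The pads swing forward as they close: fully open they stand 13 mm farther back than shut.
Start: joints at [67.494, 13.785, 0.286, 76.501, 0, 90], TCP at [0.191, 0.462, 0.231] pointing down, gripper open.
Joint ranges: [-155.79, 155.79], [-60.16, 107.12], [-62.33, 73.08], [-114, 123.19], [-81.49, 82.49], [-180, 180]. Speed limits (degrees/s): [159.86, 159.86, 180, 180, 180, 180].

## Interface

Orientations are given as [roll, pitch, yaw] about the fixed x, y, z axes, in that order (R = Rz(yaw) Ry(pitch) Rx(roll)).
In Python, from plant import manip, vision, workorder gives the robot as it stands. The module is installed in compiled form; this text tells all that it offers.
- The arm moves only by the tool drive_tool, never from a script. Its argument "series" is a list of rows, each an object with "slide": the shift along the tool's x, y, z in mm, a list of three; "dr": the turn, a rotation vector about the tool's x, y, z in degrees, a list of three; "claw": the opening in per cent of the stroke, from 0 (shut) to 100 (fully open). In form: [{"slide": [dx, dy, dz], "dr": [rx, ry, rz], "claw": claw}, ...]. A call has exactly 10 rows; each row is the pose to reach, as a shift and turn from the pose commanded when the call began, along the tool's axes at that moment; what a row does not reach only later rows make up. A row lasts 1/12 s, in which the tool goes at most 41.7 mm and 7.16 degrees, less where a joint would pass 70% of its speed; a pose out of reach is approached as far as the arm can. A call with a gripper value outside its range is refused whole. The fingers move at their own pace and stop on an object; "newtons" is the grip in N (left out, the last holds). Time passes only in rows, so rows that repeat a pose let the fingers close, or fill a call up. It gives the time, the measured TCP pose, the force and the opening at its end, in the units of the state.
- manip.get_obs(): the state, without advancing time (a new reading comes with each control period).
- vision.snapshot(name): name is "scene" or "side" or "wrist"; returns a dict with "img" (420x560x3 uint8, red, green, blue), "range_z" (420x560 float32, m along the optical axis (not along the pixel's ray), 0 where there is no reading), "mtx" (3x3 intrinsics, pixels), "cam_to_world" (4x4, takes a point from camera to world coordinates); the wrist camera has in their place "tool_from_camera" (4x4, takes a point from camera to tool coordinates, whose origin is the TCP and whose axes are the flange's). Camera axes: x right, y down, z forward; pixel columns grow to the right and rows downward; lengths in m; the calibration is good to about 2 mm. A picture is of the moment at which its call begins: read the wrist's pose just before it.
- workorder.hand_in(): hands the job in, once; it reports no verdict.
The state is a dict: "t": time; "qpos": joint angles; "joint_vel": joint speeds; "effort": joint torques, N m; "ee_pos": TCP position; "ee_rot": TCP orientation; "wrist_force": force on the tool from outside, world axes, zero at the start; "wrist_torque": the same for the moment, N m; "opening": finger opening in m.
Only numpy, scipy, OpenCV 4.12 (cv2) and the standard library are available. Lean on these libraries where they do the work, as an engineer would, in place of code of your own. Each camera call takes 0.05 s, during which the arm holds its last target.

## Working session

There is one attempt and no reset: what is moved stays moved. The work goes in short steps, Python scripts to look and compute and a tool call to move; the robot and the scene stay as the last step left them, time stands still between calls to the robot, and variables do not carry over. Pictures are saved under pics/ and viewed, and the job is handed in when it is done.

Besides the shell and the picture viewer there is one more tool, called by a JSON object that holds its "method" and its "body", one argument or row to a line. drive_tool: Moves the arm, as the interface text tells. Its arguments: {"type":"object","properties":{"series":{"type":"array","items":{"type":"object","properties":{"slide":{"type":"array","items":{"type":"number"}},"dr":{"type":"array","items":{"type":"number"}},"claw":{"type":"number"}}}},"newtons":{"type":"number"}},"required":["series"]}

```bash
mkdir -p pics; ls; python3 - <<'E'
from plant import manip, vision
import cv2,numpy as np
o=manip.get_obs();print({k:np.round(v,3).tolist() for k,v in o.items()});print(manip.grip_point_offset)
for n in ["scene","side","wrist"]:
    s=vision.snapshot(n);np.savez(f"s0_{n}.npz",**s);cv2.imwrite(f"pics/0_{n}.png",s["img"][:,:,::-1])
    print(n,s["mtx"].round(1).tolist(),(s.get("cam_to_world") if "cam_to_world" in s else s["tool_from_camera"]).round(3).tolist())
E
```

```text
pics
{'t': 0.0, 'qpos': [67.495, 13.833, 0.214, 76.501, 0.001, 89.999], 'joint_vel': [-0.047, 0.094, 0.012, -0.037, 0.027, -0.066], 'effort': [0.001, -37.232, 25.241, 0.017, 0.0, 0.0], 'ee_pos': [0.191, 0.461, 0.23], 'ee_rot': [-179.881, -0.001, 157.496], 'wrist_force': [0.782, 0.152, -0.494], 'wrist_torque': [0.021, 0.007, 0.011], 'opening': 0.085}
0.0187
scene [[400.4, 0.0, 283.9], [0.0, 400.4, 200.8], [0.0, 0.0, 1.0]] [[-0.77, 0.396, -0.5, 1.18], [0.638, 0.488, -0.596, 0.707], [0.008, -0.778, -0.629, 0.942], [0.0, 0.0, 0.0, 1.0]]
side [[455.3, 0.0, 286.0], [0.0, 455.3, 209.5], [0.0, 0.0, 1.0]] [[0.883, -0.311, 0.351, 0.091], [-0.468, -0.546, 0.695, -0.954], [-0.024, -0.778, -0.628, 0.869], [0.0, 0.0, 0.0, 1.0]]
wrist [[297.6, 0.0, 280.6], [0.0, 297.6, 211.4], [0.0, 0.0, 1.0]] [[0.001, -0.963, -0.271, 0.069], [1.0, 0.001, -0.0, 0.001], [0.0, -0.271, 0.963, -0.143], [0.0, 0.0, 0.0, 1.0]]
```

View pics/0_scene.png

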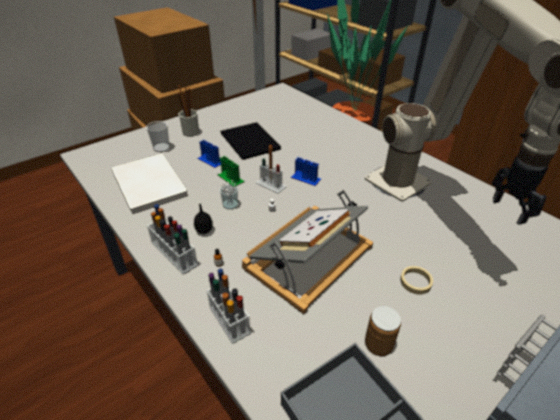

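View pics/0_side.png

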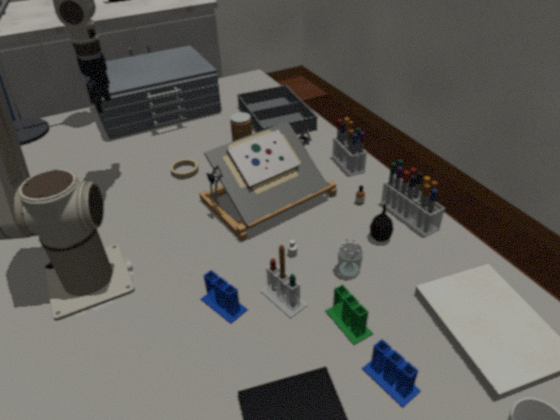

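View pics/0_wrist.png

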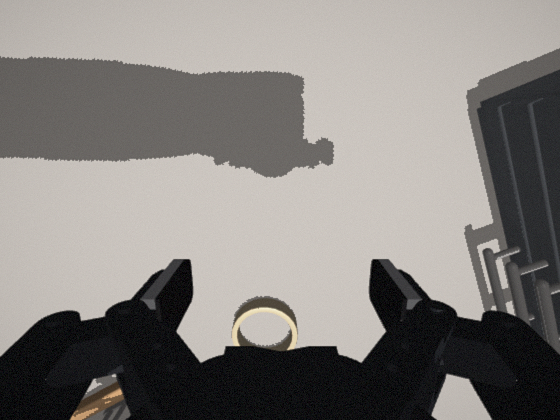

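```bash
python3 - <<'E'
import cv2,numpy as np
a=np.load("s0_side.npz")["img"][:,:,::-1];b=np.load("s0_scene.npz")["img"][:,:,::-1]
c1=cv2.resize(a[235:320,240:330],(400,378),interpolation=cv2.INTER_CUBIC)
c2=cv2.resize(b[135:200,240:310],(400,371),interpolation=cv2.INTER_CUBIC)
cv2.imwrite("pics/1_rack.png",np.hstack([c1[:371],c2]))
c1=cv2.resize(a[110:235,190:345],(800,600),interpolation=cv2.INTER_CUBIC)
cv2.imwrite("pics/1_bs.png",c1)
cv2.imwrite("pics/1_bw.png",cv2.resize(b[180:305,230:385],(800,600),interpolation=cv2.INTER_CUBIC))
E
```

```text
(no output)
```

View pics/1_rack.png

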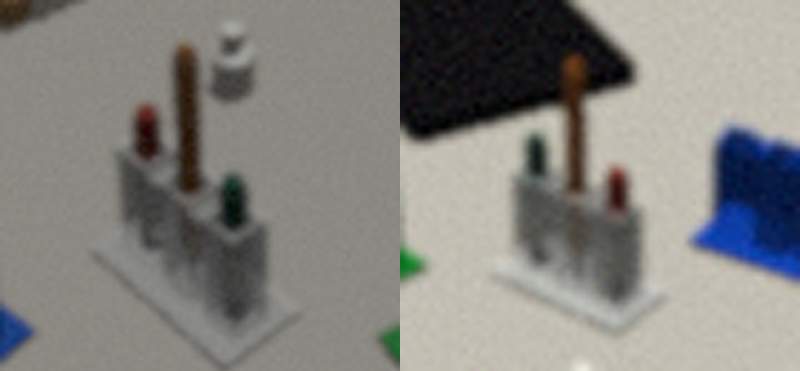

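View pics/1_bs.png

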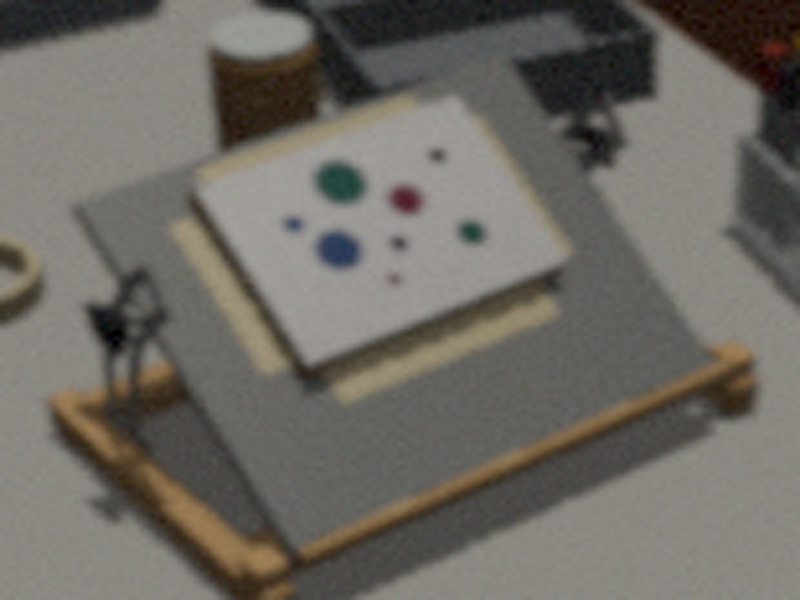

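View pics/1_bw.png

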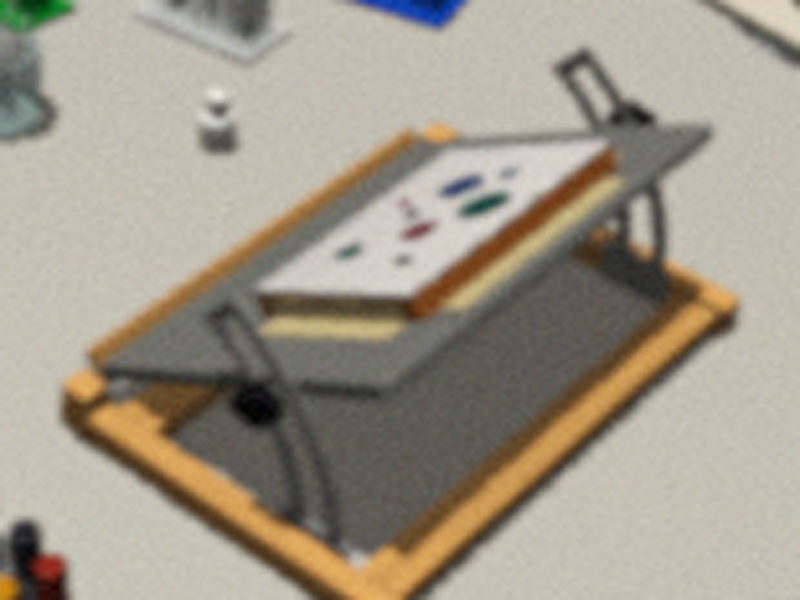

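```bash
cat > h.py <<'E'
import numpy as np,cv2
from scipy.spatial.transform import Rotation as R
def load(f): return dict(np.load(f))
def toolT(o):
    T=np.eye(4);T[:3,:3]=R.from_euler('xyz',o["ee_rot"],degrees=True).as_matrix();T[:3,3]=o["ee_pos"];return T
def ray(s,uv,T=None):
    T=s["cam_to_world"] if T is None else T
    uv=np.atleast_2d(uv).astype(float);K=s["mtx"]
    d=np.c_[(uv[:,0]-K[0,2])/K[0,0],(uv[:,1]-K[1,2])/K[1,1],np.ones(len(uv))]
    return T[:3,3],d@T[:3,:3].T
def pts(s,mask,T=None):
    v,u=np.nonzero(mask&(s["range_z"]>0));o,d=ray(s,np.c_[u,v],T)
    return o+d*s["range_z"][v,u][:,None],np.c_[u,v]
def onplane(s,uv,n,c,T=None):
    o,d=ray(s,uv,T);return o+d*((c-n@o)/(d@n))[:,None]
def planefit(P,it=6,th=0.006):
    m=np.ones(len(P),bool)
    for _ in range(it):
        c=P[m].mean(0);n=np.linalg.svd(P[m]-c,full_matrices=False)[2][2];n*=np.sign(n[2]);r=(P-c)@n;m=abs(r)<max(th,1.5*np.std(r[m]) if _<2 else th)
    return n,n@c,m
def tri(o1,d1,o2,d2):
    A=np.c_[d1,-d2];x=np.linalg.lstsq(A,o2-o1,rcond=None)[0];a=o1+x[0]*d1;b=o2+x[1]*d2;return (a+b)/2,np.linalg.norm(a-b)
def proj(s,P,T=None):
    T=s["cam_to_world"] if T is None else T
    q=np.linalg.inv(T);p=np.atleast_2d(P)@q[:3,:3].T+q[:3,3];p=p@s["mtx"].T;return p[:,:2]/p[:,2:]
E
python3 - <<'E'
from h import *
for n in ["side","scene"]:
    s=load(f"s0_{n}.npz");hsv=cv2.cvtColor(s["img"],cv2.COLOR_RGB2HSV);H,S,V=cv2.split(hsv)
    # handle
    m=np.zeros(S.shape,bool)
    (u0,u1,v0,v1)=(274,292,240,285) if n=="side" else (258,282,140,175)
    m[v0:v1,u0:u1]=True
    m&=(H<18)&(S>90)&(V<170)
    v,u=np.nonzero(m);print(n,"handle rows")
    for r in np.unique(v): print(r,u[v==r].min(),u[v==r].max(),end='; ')
    P,uv=pts(s,m);print()
    print(P.round(3)[::max(1,len(P)//12)])
    t=s["range_z"]; print(len(P))
s=load("s0_side.npz")
P,uv=pts(s,np.ones((420,560),bool))
w=(uv[:,0]>190)&(uv[:,0]<345)&(uv[:,1]>110)&(uv[:,1]<235)
img=s["img"].astype(int);sat=img.max(2)-img.min(2)
# table check
tb=pts(s,(np.indices((420,560))[0]>230)&(np.indices((420,560))[0]<300)&(np.indices((420,560))[1]>150)&(np.indices((420,560))[1]<200))[0];print("table z",np.median(tb[:,2]))
for box in [(215,225,148,156),(300,318,160,200),(240,290,200,206)]:
    m=np.zeros((420,560),bool);m[box[2]:box[3],box[0]:box[1]]=True;Q=pts(s,m)[0];n,c,k=planefit(Q);print(box,n.round(3),c,k.mean())
m=np.zeros((420,560),bool);m[138:172,240:290]=True;m&=s["img"].min(2)>120;Q=pts(s,m)[0];n,c,k=planefit(Q);print("face",n.round(3),c,k.mean(),np.degrees(np.arccos(n[2])))
E
```

```text
side handle rows
245 281 281; 246 280 282; 247 280 282; 248 280 283; 249 280 283; 250 280 282; 251 280 282; 252 280 283; 253 280 283; 254 280 283; 255 280 283; 256 280 282; 257 281 283; 258 281 283; 259 281 283; 260 274 283; 261 274 283; 262 274 283; 263 274 282; 264 274 283; 265 274 283; 266 274 283; 267 274 283; 268 274 283; 269 281 283; 270 281 283; 271 282 283; 272 281 283; 273 281 283; 274 281 283; 275 281 283; 276 281 284; 277 282 283; 
[[ 0.409 -0.295  0.179]
 [ 0.406 -0.3    0.175]
 [ 0.406 -0.299  0.168]
 [ 0.403 -0.3    0.161]
 [ 0.402 -0.3    0.155]
 [ 0.407 -0.301  0.148]
 [ 0.402 -0.268  0.111]
 [ 0.401 -0.268  0.106]
 [ 0.404 -0.3    0.126]
 [ 0.406 -0.301  0.12 ]
 [ 0.406 -0.299  0.111]
 [ 0.407 -0.302  0.104]
 [ 0.405 -0.302  0.094]
 [ 0.405 -0.3    0.082]]
106
scene handle rows
144 269 271; 145 268 272; 146 268 275; 147 268 272; 148 268 272; 149 268 273; 150 268 272; 151 266 271; 152 268 271; 153 269 270; 154 270 270; 155 270 271; 156 270 271; 157 270 271; 158 270 271; 159 270 271; 160 270 271; 161 270 270; 162 270 270; 163 270 271; 164 270 270; 165 270 278; 166 270 278; 167 270 278; 168 277 278; 169 277 278; 170 277 278; 171 278 278; 
[[ 0.24  -0.521  0.017]
 [ 0.239 -0.508  0.017]
 [ 0.244 -0.494  0.021]
 [ 0.248 -0.489  0.019]
 [ 0.414 -0.301  0.163]
 [ 0.412 -0.297  0.16 ]
 [ 0.413 -0.301  0.154]
 [ 0.412 -0.291  0.155]
 [ 0.408 -0.29   0.14 ]
 [ 0.409 -0.29   0.128]
 [ 0.415 -0.288  0.113]
 [ 0.405 -0.258  0.111]
 [ 0.41  -0.295  0.085]
 [ 0.408 -0.255  0.096]]
83
table z 0.0002650320271959661
(215, 225, 148, 156) [ 0.163 -0.565  0.809] 0.12536259484043724 0.9746835443037974
(300, 318, 160, 200) [ 0.713 -0.563  0.417] 0.4854234604637798 0.29790209790209793
(240, 290, 200, 206) [ 0.114 -0.439  0.891] 0.11844347363260134 0.9766666666666667
face [ 0.083 -0.536  0.84 ] 0.12024020752142499 0.9691091954022989 32.823038536401505
```

```bash
python3 - <<'E'
from h import *
C={}
for n,(u0,u1,v0,v1) in {"side":(222,306,125,192),"scene":(275,355,200,245)}.items():
    s=load(f"s0_{n}.npz");im=cv2.GaussianBlur(s["img"],(3,3),0).astype(int)
    k=6;big=cv2.resize(s["img"][v0:v1,u0:u1],None,fx=k,fy=k,interpolation=cv2.INTER_CUBIC)
    hsv=cv2.cvtColor(cv2.GaussianBlur(big,(9,9),0),cv2.COLOR_RGB2HSV)
    g=big.min(2)
    print(n,np.percentile(g,[5,30,50,70,95]))
    m=((hsv[...,1]<45)&(hsv[...,2]>(140 if n=="side" else 165))).astype(np.uint8)*255
    m=cv2.morphologyEx(m,cv2.MORPH_OPEN,np.ones((9,9)))
    cs,_=cv2.findContours(m,cv2.RETR_EXTERNAL,cv2.CHAIN_APPROX_NONE);c=max(cs,key=cv2.contourArea);h=cv2.convexHull(c)
    a=cv2.approxPolyDP(h,0.04*cv2.arcLength(h,True),True)[:,0]
    cv2.polylines(big,[a.reshape(-1,1,2)],True,(255,0,0),1);cv2.imwrite(f"pics/2_{n}.png",big[:,:,::-1])
    uv=(a+0.5)/k-0.5+[u0,v0];print(uv.round(1).tolist());C[n]=uv
np.savez("corn.npz",**C)
E
```

```text
side [ 31.  92. 106. 143. 152.]
[[277.9, 130.4], [298.6, 162.8], [249.4, 183.9], [228.9, 146.9]]
scene [ 42. 101. 147. 179. 201.]
[[346.1, 209.1], [308.8, 240.8], [280.8, 239.6], [316.4, 210.9]]
```

View pics/2_side.png

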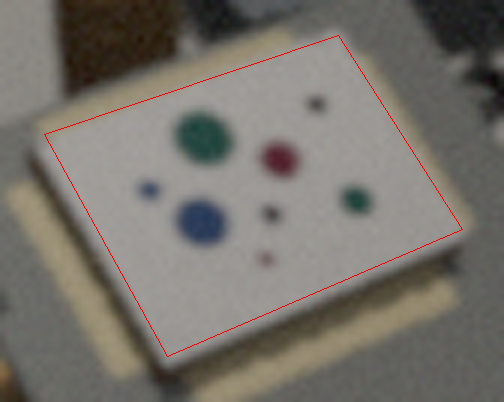

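View pics/2_scene.png

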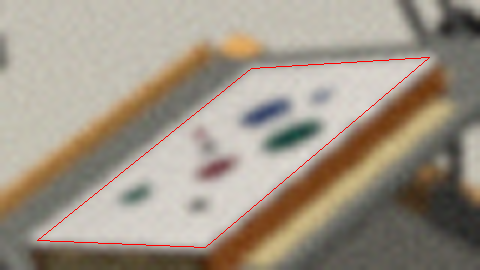

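```bash
python3 - <<'E'
from h import *
C=load("corn.npz");a=load("s0_side.npz");b=load("s0_scene.npz")
# order UF, LF, LN, UN
A=C["side"];B=C["scene"][[1,2,3,0]]
A=A+[[0,0],[0,.5],[0,1],[0,0]]
P=[]
for p,q in zip(A,B):
    o1,d1=ray(a,p);o2,d2=ray(b,q);X,g=tri(o1,d1[0],o2,d2[0]);P.append(X);print(X.round(4),g.round(4))
P=np.array(P);L=lambda i,j:np.linalg.norm(P[i]-P[j]).round(4)
print("along",L(1,2),L(0,3),"up",L(0,1),L(2,3))
# rigid fit with model 180x130
M=np.array([[65,-90,0],[-65,-90,0],[-65,90,0],[65,90,0]])/1e3
c=P.mean(0);U,S,Vt=np.linalg.svd(M.T@(P-c));D=np.diag([1,1,np.linalg.det(U@Vt)]);Rm=(U@D@Vt).T
print(Rm.round(3),c.round(4),"res",np.linalg.norm(P-c-M@Rm.T,axis=1).round(4))
print("slope",np.arccos(Rm[2,2]),np.degrees(np.arccos(Rm[2,2])))
for n,s in (("side",a),("scene",b)):
    m=np.zeros((420,560),np.uint8);cv2.fillConvexPoly(m,(A if n=="side" else B).astype(int),1);m=cv2.erode(m,np.ones((5,5)))>0
    Q=pts(s,m)[0];nn,cc,k=planefit(Q);print(n,"face n",nn.round(3),np.degrees(np.arccos(nn[2])).round(2),"offset of corner fit centre",(nn@c-cc).round(4),k.mean(), len(Q))
sm=c+Rm@[-.065,0,-.02];print("seam mid",sm.round(4),"near",(sm+Rm@[0,.075,0]).round(4),"far",(sm-Rm@[0,.075,0]).round(4))
print("hinge z",(sm-Rm[:,0]*.095)[2])
np.savez("board.npz",R=Rm,sm=sm,c=c)
E
```

```text
[0.6335 0.1603 0.1815] 0.0011
[0.6472 0.0573 0.1158] 0.0026
[0.4743 0.0288 0.1149] 0.0018
[0.4632 0.1364 0.1869] 0.0005
along 0.1752 0.1721 up 0.123 0.13
[[-0.112 -0.989  0.093]
 [ 0.831 -0.145 -0.537]
 [ 0.545  0.017  0.838]] [0.5545 0.0957 0.1498] res [0.0043 0.0053 0.0018 0.0049]
slope 0.5766503543793773 33.03963156066158
side face n [ 0.083 -0.535  0.841] 32.77 offset of corner fit centre 0.0002 0.9895893580104106 1729
scene face n [ 0.08  -0.535  0.841] 32.77 offset of corner fit centre -0.0018 1.0 567
seam mid [0.56   0.0524 0.0976] near [0.4858 0.0416 0.0989] far [0.6342 0.0633 0.0963]
hinge z 0.04584138490621939
```

```bash
cat >> h.py <<'E'
import json,os
def T_of(p,Rm):
    T=np.eye(4);T[:3,:3]=Rm;T[:3,3]=p;return T
def rel(T0,T1):
    d=np.linalg.inv(T0)@T1
    sl=d[:3,3]*1e3;dr=R.from_matrix(d[:3,:3]).as_rotvec(degrees=True)
    print("slide",sl.round(1).tolist(),"dr",dr.round(2).tolist(),"|s|/41.7=%.1f |r|/7.16=%.1f rows"%(np.linalg.norm(sl)/41.7,np.linalg.norm(dr)/7.16))
    return sl,dr
def adv(T0,sl,dr):
    return T0@T_of(np.array(sl)/1e3,R.from_rotvec(dr,degrees=True).as_matrix())
def getcmd(): return np.load("cmd.npy")
def setcmd(T): np.save("cmd.npy",T)
def board():
    b=np.load("board.npz");return b["R"],b["sm"]
def strokeR(t=8):
    Rm,_=board();t=np.radians(t);bax=Rm[:,2]*np.cos(t)-Rm[:,0]*np.sin(t)
    z=-bax;x=-Rm[:,1];y=np.cross(z,x);return np.c_[x,y,z]
def down(yaw): return R.from_euler('xyz',[180,0,yaw],degrees=True).as_matrix()
E
python3 - <<'E'
from h import *
b=load("board.npz");Rm=b["R"]
n=np.array([.082,-.535,.841]);n/=np.linalg.norm(n)
y=Rm[:,1]-n*(n@Rm[:,1]);y/=np.linalg.norm(y);Rm=np.c_[np.cross(y,n),y,n];sm=b["c"]+Rm@[-.065,0,-.02]
# seam should be level?
print(Rm.round(3),sm.round(4));np.savez("board.npz",R=Rm,sm=sm,c=b["c"])
T0=T_of([.191,.462,.231],down(157.494));setcmd(T0)
T1=T_of([.40,.15,.36],down(50));rel(T0,T1)
S=strokeR();print(S.round(3))
p=sm-S[:,2]*0.22;print("A pos",p);rel(T1,T_of(p,S))
E
```

```text
[[-0.113 -0.99   0.082]
 [ 0.833 -0.139 -0.535]
 [ 0.541  0.008  0.841]] [0.5602 0.0522 0.0978]
slide [-312.5, -208.2, -129.0] dr [0.0, -0.0, 107.49] |s|/41.7=9.5 |r|/7.16=15.0 rows
[[ 0.99   0.1   -0.097]
 [ 0.139 -0.751  0.646]
 [-0.008 -0.653 -0.757]]
A pos [ 0.58153537 -0.08984833  0.26443836]
slide [-67.0, 293.2, 95.6] dr [39.06, 14.51, 40.35] |s|/41.7=7.6 |r|/7.16=8.1 rows
```

{"method": "drive_tool", "body": {
  "series": [
    {"slide":[-31,-21,-40],"dr":[0,0,7],"claw":100},
    {"slide":[-62,-42,-60],"dr":[0,0,14],"claw":100},
    {"slide":[-94,-62,-80],"dr":[0,0,21],"claw":100},
    {"slide":[-125,-83,-100],"dr":[0,0,28],"claw":100},
    {"slide":[-156,-104,-129],"dr":[0,0,35],"claw":100},
    {"slide":[-188,-125,-129],"dr":[0,0,42],"claw":100},
    {"slide":[-219,-146,-129],"dr":[0,0,49],"claw":100},
    {"slide":[-250,-167,-129],"dr":[0,0,56],"claw":100},
    {"slide":[-281,-187,-129],"dr":[0,0,63],"claw":100},
    {"slide":[-312,-208,-129],"dr":[0,0,70],"claw":100}
  ]
}}

```text
t: 0.98
ee_pos: [0.4008, 0.1483, 0.3604]
ee_rot: [180.0, -0.0, 87.1]
wrist_force: [0.6, 0.4, -0.1]
opening: 0.0852
```

```bash
python3 - <<'E'
from h import *
from plant import manip
T=adv(getcmd(),[-312,-208,-129],[0,0,70]);setcmd(T);o=manip.get_obs();print(T[:3,3],o["ee_pos"],o["ee_rot"],o["qpos"])
Rm,sm=board();S=strokeR();p=sm-S[:,2]*0.22
rel(T,T_of(p,S))
E
```

```text
[0.39961963 0.15041398 0.36      ] [0.40076806 0.14827106 0.36040761] [ 1.79972376e+02 -5.11734856e-03  8.71271212e+01] [ 2.03072058e+01  4.30254559e+00  7.92271878e+00  9.35927650e+01
 -6.16917208e-03  1.13180084e+02]
slide [-232.1, 192.2, 95.6] dr [34.22, 27.84, 76.06] |s|/41.7=7.6 |r|/7.16=12.3 rows
```

```bash
sed -i 's/z=-bax;x=-Rm\[:,1\]/z=-bax;x=Rm[:,1]/' h.py; python3 - <<'E'
from h import *
T=getcmd()
Rm,sm=board();S=strokeR();p=sm-S[:,2]*0.22
sl,dr=rel(T,T_of(p,S))
for i in range(1,20):
    f=min(i/16,1);print((sl*f).round().tolist(),(dr*f).round(1).tolist())
E
```

```text
slide [-232.1, 192.2, 95.6] dr [-29.19, 35.88, -95.59] |s|/41.7=7.6 |r|/7.16=14.8 rows
[-15.0, 12.0, 6.0] [-1.8, 2.2, -6.0]
[-29.0, 24.0, 12.0] [-3.6, 4.5, -11.9]
[-44.0, 36.0, 18.0] [-5.5, 6.7, -17.9]
[-58.0, 48.0, 24.0] [-7.3, 9.0, -23.9]
[-73.0, 60.0, 30.0] [-9.1, 11.2, -29.9]
[-87.0, 72.0, 36.0] [-10.9, 13.5, -35.8]
[-102.0, 84.0, 42.0] [-12.8, 15.7, -41.8]
[-116.0, 96.0, 48.0] [-14.6, 17.9, -47.8]
[-131.0, 108.0, 54.0] [-16.4, 20.2, -53.8]
[-145.0, 120.0, 60.0] [-18.2, 22.4, -59.7]
[-160.0, 132.0, 66.0] [-20.1, 24.7, -65.7]
[-174.0, 144.0, 72.0] [-21.9, 26.9, -71.7]
[-189.0, 156.0, 78.0] [-23.7, 29.2, -77.7]
[-203.0, 168.0, 84.0] [-25.5, 31.4, -83.6]
[-218.0, 180.0, 90.0] [-27.4, 33.6, -89.6]
[-232.0, 192.0, 96.0] [-29.2, 35.9, -95.6]
[-232.0, 192.0, 96.0] [-29.2, 35.9, -95.6]
[-232.0, 192.0, 96.0] [-29.2, 35.9, -95.6]
[-232.0, 192.0, 96.0] [-29.2, 35.9, -95.6]
```

{"method": "drive_tool", "body": {
  "series": [
    {"slide":[-15,12,0],"dr":[-2,2,-6],"claw":100},
    {"slide":[-29,24,0],"dr":[-4,5,-12],"claw":100},
    {"slide":[-44,36,0],"dr":[-6,7,-18],"claw":100},
    {"slide":[-58,48,0],"dr":[-7,9,-24],"claw":100},
    {"slide":[-73,60,0],"dr":[-9,11,-30],"claw":100},
    {"slide":[-87,72,0],"dr":[-11,14,-36],"claw":100},
    {"slide":[-102,84,0],"dr":[-13,16,-42],"claw":100},
    {"slide":[-116,96,0],"dr":[-15,18,-48],"claw":100},
    {"slide":[-131,108,0],"dr":[-16,20,-54],"claw":100},
    {"slide":[-145,120,0],"dr":[-18,22,-60],"claw":100}
  ]
}}

```text
t: 1.82
ee_pos: [0.5138, -0.0008, 0.3604]
ee_rot: [154.2, -8.9, 151.0]
wrist_force: [0.9, 0.2, 0.4]
opening: 0.0855
```

```bash
python3 - <<'E'
from h import *
from plant import manip
T=adv(getcmd(),[-145,120,0],[-18,22,-60]);setcmd(T);o=manip.get_obs();print(T[:3,3],o["ee_pos"],o["ee_rot"],o["qpos"].round(1))
print(R.from_matrix(T[:3,:3]).as_euler('xyz',degrees=True))
Rm,sm=board();S=strokeR();p=sm-S[:,2]*0.22
rel(T,T_of(p,S))
E
```

```text
[5.13164889e-01 3.05768167e-04 3.60000000e-01] [ 0.51382009 -0.00080522  0.36042533] [154.17645846  -8.9455522  151.01908658] [-15.7  13.9  14.5  92.9  27.1  14.8]
[154.32188637  -9.01765927 150.7442032 ]
slide [-117.4, -74.6, 50.8] dr [-11.44, 13.48, -35.66] |s|/41.7=3.6 |r|/7.16=5.6 rows
```

{"method": "drive_tool", "body": {
  "series": [
    {"slide":[-18,-11,8],"dr":[-2,2,-6],"claw":100},
    {"slide":[-36,-23,16],"dr":[-4,4,-12],"claw":100},
    {"slide":[-54,-34,23],"dr":[-6,7,-18],"claw":100},
    {"slide":[-72,-46,31],"dr":[-7,8,-22],"claw":100},
    {"slide":[-90,-57,39],"dr":[-9,10,-27],"claw":100},
    {"slide":[-108,-69,47],"dr":[-10,12,-32],"claw":100},
    {"slide":[-117,-75,51],"dr":[-11.4,13.5,-35.7],"claw":100},
    {"slide":[-117,-75,51],"dr":[-11.4,13.5,-35.7],"claw":100},
    {"slide":[-117,-75,51],"dr":[-11.4,13.5,-35.7],"claw":100},
    {"slide":[-117,-75,51],"dr":[-11.4,13.5,-35.7],"claw":100}
  ]
}}

```text
t: 2.65
ee_pos: [0.5814, -0.0896, 0.265]
ee_rot: [139.3, -0.5, -172.0]
wrist_force: [-0.1, 0.1, 0.7]
opening: 0.0854
```

```bash
python3 - <<'E'
from h import *
from plant import manip,vision
T=adv(getcmd(),[-117,-75,51],[-11.4,13.5,-35.7]);setcmd(T);o=manip.get_obs();print(T[:3,3],o["ee_pos"],o["qpos"].round(1))
print(R.from_matrix(T[:3,:3]).as_euler('xyz',degrees=True),o["ee_rot"])
s=vision.snapshot("wrist");s["cam_to_world"]=toolT(o)@s["tool_from_camera"];np.savez("w1.npz",**s);cv2.imwrite("pics/3_w.png",s["img"][:,:,::-1])
E
```

```text
[ 0.58101668 -0.08984755  0.26416935] [ 0.58135843 -0.08956157  0.26501476] [-25.   41.5  36.9 110.8  32.9 -40.5]
[ 139.2739466    -0.47369893 -171.95668155] [ 139.2964523    -0.47913492 -172.02032478]
```

View pics/3_w.png

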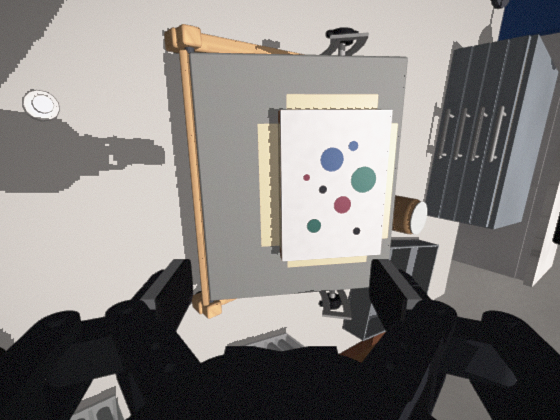

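```bash
python3 - <<'E'
from h import *
s=load("w1.npz");Rm,sm=board();c0=sm+Rm@[.065,0,.02]
img=s["img"]
# planes from wrist depth
m=np.zeros((420,560),bool);m[120:250,290:380]=True;Q=pts(s,m)[0];nf,cf,k=planefit(Q,th=.003);print("face",nf.round(4),np.degrees(np.arccos(nf[2])),k.mean(),nf@c0-cf)
m=np.zeros((420,560),bool);m[80:280,210:252]=True;Q=pts(s,m)[0];nb,cb,k=planefit(Q,th=.003);print("board",nb.round(4),np.degrees(np.arccos(nb[2])),k.mean(),nb@sm-cb, "thick",cf-cb)
g=cv2.GaussianBlur(img,(3,3),0).astype(float);mn=g.min(2)
# subpixel edges: face edge left: white(min high) vs tape (blue low)
B=g[...,2]
def edge_rows(rows,a,b,ch,rise=True):
    out=[]
    for r in rows:
        d=np.diff(ch[r,a:b]);d=d if rise else -d;i=np.argmax(d);
        if 0<i<len(d)-1:
            den=d[i-1]-2*d[i]+d[i+1];off=0.5*(d[i-1]-d[i+1])/den if den else 0
        else: off=0
        out.append((a+i+.5+off,r))
    return np.array(out)
def line(P):
    P=P.astype(np.float32)
    for _ in range(3):
        vx,vy,x,y=cv2.fitLine(P,cv2.DIST_HUBER,0,.01,.01).ravel();r=(P-[x,y])@[-vy,vx];P=P[abs(r)<1.0]
    print("n",len(P),"rms",np.std(r[abs(r)<1]));return np.array([vx,vy,x,y])
E1=line(edge_rows(range(115,256),273,288,B,True))         # face lower edge
E2=line(edge_rows(range(130,242),250,268,g[...,0],True))  # tape lower edge (R)
def cols(cs,a,b,ch,rise): 
    P=edge_rows(cs,a,b,ch.T,rise);return P[:,::-1]
E3=line(cols(range(290,378),102,116,B,True)) # near end of face? (top)
E4=line(cols(range(290,376),253,268,B,False))
T3=line(cols(range(263,272),118,130,g[...,0],True));T4=line(cols(range(263,272),240,252,g[...,0],False))
def X(a,b):
    A=np.c_[a[:2],-b[:2]];t=np.linalg.solve(A,b[2:]-a[2:]);return a[2:]+t[0]*a[:2]
LN=X(E1,E3);LF=X(E1,E4);TN=X(E2,T3);TF=X(E2,T4);print("pix",LN,LF,TN,TF)
bR=Rm.copy()
for nm,(n_,cfv,cbv) in {"wristplanes":(nf,cf,cb)}.items():
    f=onplane(s,[LN,LF],n_,cfv);t=onplane(s,[TN,TF],n_,cbv)
    print(f.round(4),np.linalg.norm(f[0]-f[1]),t.round(4),np.linalg.norm(t[0]-t[1]))
    d=f[0]-f[1];d/=np.linalg.norm(d);d2=t[0]-t[1];d2/=np.linalg.norm(d2);print("dirs",d.round(4),d2.round(4),Rm[:,1].round(4))
    y=d+d2;y-=n_*(n_@y);y/=np.linalg.norm(y);Rn=np.c_[np.cross(y,n_),y,n_]
    smf=f.mean(0)-.02*n_;smt=t.mean(0)+Rn[:,0]*.024
    print("sm by face",smf.round(4),"by tape",smt.round(4),"old",sm.round(4));print(Rn.round(4))
    print("diff in board axes face vs tape",((smf-smt)@Rn).round(4),"old vs face",((sm-smf)@Rn).round(4))
np.savez("board2.npz",R=Rn,sm=(smf+smt)/2)
a=load("s0_side.npz");print("tape mid-edge reproj in side: near/far corner",proj(a,((smf+smt)/2+Rn@np.array([[0,.075,0],[0,-.075,0],[-.024,.076,0],[-.024,-.076,0]]).T.T[0])) if 0 else proj(a,np.array([(smf+smt)/2+Rn@v for v in np.array([[0,.09,.02],[0,-.09,.02],[-.024,.076,0],[-.024,-.076,0]])])).round(1))
E
```

```text
face [ 0.0799 -0.5362  0.8403] 32.82602045697397 1.0 -0.0009025231201576223
board [ 0.08   -0.5365  0.8401] 32.851247783718705 0.9998805256869773 -0.0007673362523049343 thick 0.020014983383804183
n 141 rms 0.08471743
n 112 rms 0.08862442
n 88 rms 0.098131135
n 75 rms 0.16859992
n 9 rms 0.068618335
n 8 rms 0.07585263
pix [280.07346 109.72086] [281.8178 261.0085] [256.98557 123.25743] [260.88824 246.41643]
[[0.4755 0.027  0.1146]
 [0.6528 0.0534 0.1146]] 0.17928692902877325 [[0.4903 0.0195 0.0846]
 [0.6413 0.042  0.0846]] 0.15260431361442783
dirs [-9.891e-01 -1.474e-01 -1.000e-04] [-0.9891 -0.1474 -0.    ] [-0.9903 -0.139   0.0081]
sm by face [0.5626 0.0509 0.0978] by tape [0.5628 0.0507 0.0976] old [0.5602 0.0522 0.0978]
[[-0.1239 -0.9891  0.0799]
 [ 0.8311 -0.1474 -0.5362]
 [ 0.5421 -0.      0.8403]]
diff in board axes face vs tape [0.0003 0.0002 0.    ] old vs face [ 0.0014  0.0021 -0.0008]
tape mid-edge reproj in side: near/far corner [[250.3 185.4]
 [300.6 163.6]
 [256.9 193.5]
 [298.8 174.8]]
```

```bash
mv board2.npz board.npz; cat >> h.py <<'E'
def tipw(y,ex=0,ez=0):
    Rm,sm=board();return sm+Rm@np.array([-.003+ex,y,.003+ez])
E
python3 - <<'E'
from h import *
T=getcmd();S=strokeR(8)
far=T_of(tipw(-.08)-S[:,2]*.118,S);near=T_of(tipw(.08)-S[:,2]*.118,S)
rel(T,far);rel(far,near);print(far[:3,3],near[:3,3])
E
```

```text
slide [-82.8, -3.0, 97.2] dr [-0.1, -0.08, -0.64] |s|/41.7=3.1 |r|/7.16=0.1 rows
slide [160.0, 0.0, 0.0] dr [-0.0, 0.0, -0.0] |s|/41.7=3.8 |r|/7.16=0.0 rows
[ 0.65380432 -0.0178004   0.18785105] [ 0.49555136 -0.04138007  0.18784389]
```

{"method": "drive_tool", "body": {
  "series": [
    {"slide":[-25,-1,30],"dr":[0,0,0],"claw":100},
    {"slide":[-50,-2,60],"dr":[0,0,0],"claw":100},
    {"slide":[-83,-3,97],"dr":[0,0,-0.6],"claw":100},
    {"slide":[-83,-3,97],"dr":[0,0,-0.6],"claw":100},
    {"slide":[-83,-3,97],"dr":[0,0,-0.6],"claw":100},
    {"slide":[-45,-3,97],"dr":[0,0,-0.6],"claw":100},
    {"slide":[-5,-3,97],"dr":[0,0,-0.6],"claw":100},
    {"slide":[35,-3,97],"dr":[0,0,-0.6],"claw":100},
    {"slide":[77,-3,97],"dr":[0,0,-0.6],"claw":100},
    {"slide":[77,-3,97],"dr":[0,0,-0.6],"claw":100}
  ]
}}

```text
t: 3.53
ee_pos: [0.4864, -0.0401, 0.1915]
ee_rot: [139.1, -0.6, -171.7]
wrist_force: [0.6, 0.9, -0.2]
opening: 0.0856
```

```bash
python3 - <<'E'
from h import *
from plant import manip,vision
T=adv(getcmd(),[77,-3,97],[0,0,-.6]);setcmd(T);o=manip.get_obs();print(o["t"],T[:3,3],o["ee_pos"],o["ee_rot"],o["qpos"].round(1))
E
```

```text
3.5333 [ 0.49562186 -0.04029521  0.18934094] [ 0.48640242 -0.04012959  0.19145147] [ 139.09346713   -0.64072467 -171.7354412 ] [-24.6  30.7   6.7  91.5  33.1 -40.3]
```

```bash
python3 - <<'E'
from h import *
from plant import manip,vision
s=vision.snapshot("side");o=manip.get_obs();print(o["t"],o["ee_pos"],o["ee_rot"],o["qpos"].round(1),o["joint_vel"].round(1))
s=vision.snapshot("side");o=manip.get_obs();print(o["t"],o["ee_pos"],o["ee_rot"],o["qpos"].round(1),o["joint_vel"].round(1))
E
```

```text
3.5833 [ 0.49105389 -0.04074067  0.19227406] [ 139.23658142   -0.23138752 -171.74733206] [-24.5  30.9   7.2  91.4  33.2 -40.2] [ 1.8  2.6  9.  -1.4  1.9  0.6]
3.6333 [ 0.49426157 -0.04121615  0.19259903] [ 1.39358721e+02  4.13887597e-02 -1.71699162e+02] [-24.4  31.    7.6  91.4  33.3 -40.2] [ 1.4  2.5  5.9 -0.8  0.5  0.1]
```

{"method": "drive_tool", "body": {
  "series": [
    {"slide":[-30,0,0],"dr":[0,0,0],"claw":100},
    {"slide":[-60,0,0],"dr":[0,0,0],"claw":100},
    {"slide":[-90,0,0],"dr":[0,0,0],"claw":100},
    {"slide":[-115,0,0],"dr":[0,0,0],"claw":100},
    {"slide":[-140,0,0],"dr":[0,0,0],"claw":100},
    {"slide":[-155,0,0],"dr":[0,0,0],"claw":100},
    {"slide":[-160,0,0],"dr":[0,0,0],"claw":100},
    {"slide":[-160,0,0],"dr":[0,0,0],"claw":100},
    {"slide":[-160,0,0],"dr":[0,0,0],"claw":100},
    {"slide":[-160,0,0],"dr":[0,0,0],"claw":100}
  ]
}}

```text
t: 4.47
ee_pos: [0.6539, -0.0171, 0.1902]
ee_rot: [139.3, -0.1, -171.5]
wrist_force: [-0.5, -1.0, -0.4]
opening: 0.0854
```

```bash
python3 - <<'E'
from h import *
from plant import manip,vision
T=adv(getcmd(),[-160,0,0],[0,0,0]);setcmd(T);o=manip.get_obs();print(o["t"],T[:3,3],o["ee_pos"],o["ee_rot"],R.from_matrix(T[:3,:3]).as_euler('xyz',degrees=True),o["qpos"].round(1),o["joint_vel"].round(1))
# burnisher from two views: axis
a=load("s0_side.npz");b=load("s0_scene.npz")
# side handle top ~ (281.2,244.7) bottom visible rim ~(282.5,277); scene top (270.4?) 
for n,s,(u0,u1,v0,v1) in (("side",a,(276,290,240,280)),("scene",b,(262,275,140,175))):
    big=cv2.resize(s["img"][v0:v1,u0:u1],None,fx=14,fy=14,interpolation=cv2.INTER_NEAREST);cv2.imwrite(f"pics/4_{n}.png",big[:,:,::-1])
rt=T_of([.408,-.297,.26],down(-171.5));rel(T,rt)
E
```

```text
4.4667 [ 0.65386506 -0.0166512   0.18911133] [ 0.65390994 -0.01714809  0.19021315] [ 1.39301936e+02 -5.31371377e-02 -1.71532482e+02] [ 1.39271741e+02 -8.22222793e-02 -1.71501982e+02] [-17.3  47.6  37.9 100.8  35.9 -32.5] [-0.2 -0.2 -0.8 -0.1  0.1  0. ]
slide [284.7, -136.6, -210.6] dr [40.73, -0.08, -0.03] |s|/41.7=9.1 |r|/7.16=5.7 rows
```

View pics/4_side.png

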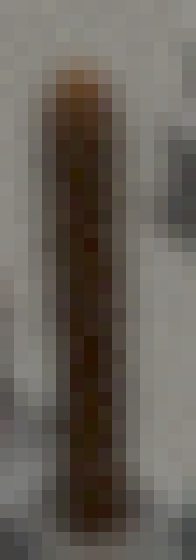

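View pics/4_scene.png

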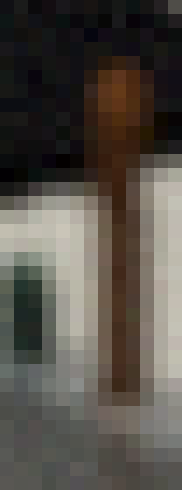

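```bash
python3 - <<'E'
from h import *
a=load("s0_side.npz");b=load("s0_scene.npz")
def plane(s,p,q):
    o,d=ray(s,[p,q]);n=np.cross(d[0],d[1]);return n/np.linalg.norm(n),o
n1,o1=plane(a,(281.3,244.2),(283.0,277));n2,o2=plane(b,(270.3,144.3),(270.6,168))
ax=np.cross(n1,n2);ax/=np.linalg.norm(ax);ax*=np.sign(ax[2])
print("axis",ax.round(3))
x,g=tri(*[f for s,p in ((a,(281.3,244.2)),(b,(270.3,144.3))) for f in (ray(s,p)[0],ray(s,p)[1][0])]);print("top",x.round(4),g)
E
```

```text
axis [-0.017 -0.017  1.   ]
top [ 0.4076 -0.2961  0.1828] 0.0021300399735353897
```

{"method": "drive_tool", "body": {
  "series": [
    {"slide":[15,-15,-30],"dr":[4,0,0],"claw":100},
    {"slide":[45,-30,-60],"dr":[8,0,0],"claw":100},
    {"slide":[75,-45,-85],"dr":[13,0,0],"claw":100},
    {"slide":[105,-60,-110],"dr":[17,0,0],"claw":100},
    {"slide":[135,-75,-130],"dr":[22,0,0],"claw":100},
    {"slide":[165,-90,-150],"dr":[26,0,0],"claw":100},
    {"slide":[195,-105,-165],"dr":[30,0,0],"claw":100},
    {"slide":[225,-115,-180],"dr":[34,0,0],"claw":100},
    {"slide":[255,-125,-195],"dr":[38,0,0],"claw":100},
    {"slide":[275,-132,-206],"dr":[40.7,0,0],"claw":100}
  ]
}}

```text
t: 5.3
ee_pos: [0.4135, -0.2902, 0.2614]
ee_rot: [-179.8, -0.1, -171.6]
wrist_force: [0.4, 0.5, 0.5]
opening: 0.0849
```

```bash
python3 - <<'E'
from h import *
from plant import manip,vision
T=adv(getcmd(),[275,-132,-206],[40.7,0,0]);setcmd(T)
vision.snapshot("wrist");vision.snapshot("wrist")
o=manip.get_obs();print(o["t"],T[:3,3],o["ee_pos"],o["ee_rot"],o["joint_vel"].round(1))
s=vision.snapshot("wrist");s["cam_to_world"]=toolT(o)@s["tool_from_camera"];np.savez("w2.npz",**s);cv2.imwrite("pics/5_w.png",s["img"][:,:,::-1])
E
```

```text
5.4 [ 0.4166284  -0.28914112  0.25948896] [ 0.41357998 -0.28990058  0.26223194] [-1.79844219e+02  2.95781051e-02 -1.71736059e+02] [2.1 3.7 3.  0.6 3.4 1. ]
```

View pics/5_w.png

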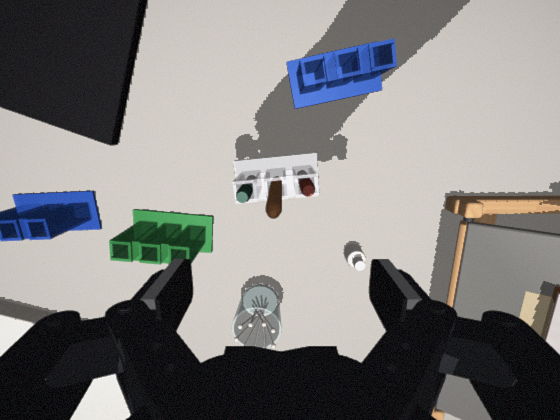

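```bash
python3 - <<'E'
from h import *
s=load("w2.npz")
cv2.imwrite("pics/6.png",cv2.resize(s["img"][145:225,225:330],(787,600),interpolation=cv2.INTER_CUBIC)[:,:,::-1])
E
```

View pics/6.png

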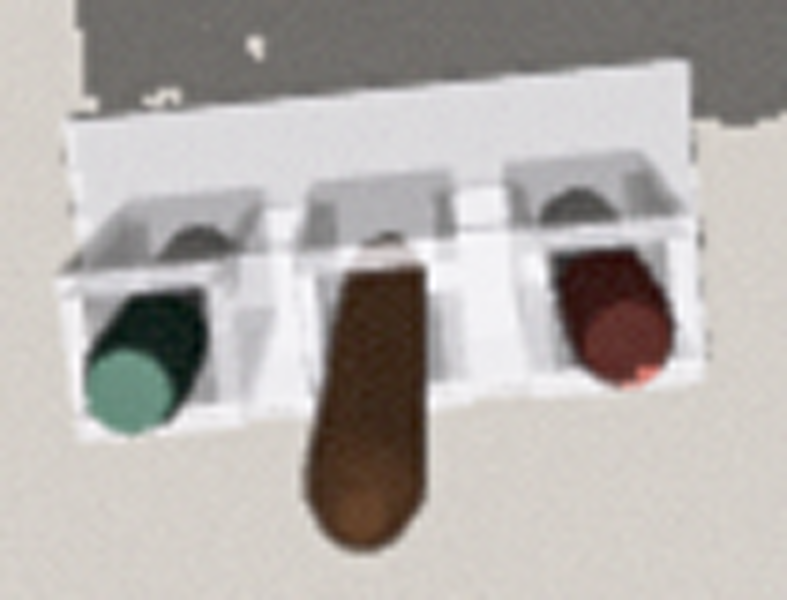

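```bash
python3 - <<'E'
from h import *
s=load("w2.npz");cv=lambda p:np.array(p)/7.5+[225-.43,145-.43]
z=np.array([0,0,1.])
def c(p,h):return onplane(s,cv(np.array(p,float)),z,h)
rb=c([(62,278),(695,222)],.082);bb=c([(72,120),(688,62)],.0055);fr=c([(80,437),(700,378)],.082);fr0=c([(80,437),(700,378)],.0055)
for nm,q in(("rimback",rb),("baseback",bb),("front@82",fr),("front@5.5",fr0)):
    d=q[1]-q[0];print(nm,q.round(4).tolist(),np.linalg.norm(d).round(4),np.degrees(np.arctan2(d[1],d[0])).round(1))
u=rb[1]-rb[0]+bb[1]-bb[0];u/=np.linalg.norm(u);v=np.array([-u[1],u[0],0])
ctr_b=bb.mean(0);ctr_r=rb.mean(0)
for sg in (1,-1):
    print(sg,"centre from base",(ctr_b+sg*v*.028).round(4),"rim",(ctr_r+sg*v*.0125).round(4))
print("butt at z=.17..18",c([(362,500)],.178).round(4),c([(362,510)],.18).round(4))
print("handle axis at rim back edge (378,268)->z .08..",c([(380,268)],.082).round(4))
# green/red tops
print("green",c([(128,390)],.109).round(4),"red",c([(628,342)],.109).round(4))
P,uv=pts(s,np.ones((420,560),bool));
w=(uv[:,0]>267)&(uv[:,0]<281)&(uv[:,1]>181)&(uv[:,1]<219)&(P[:,2]>.09);print(len(P[w]));Q=P[w]
for lo in np.arange(.09,.185,.015):
    k=(Q[:,2]>=lo)&(Q[:,2]<lo+.015);print(lo.round(3),k.sum(),np.median(Q[k],0).round(4) if k.any() else '')
E
```

```text
rimback [[0.4098, -0.343, 0.082], [0.3883, -0.2529, 0.082]] 0.0926 103.4
baseback [[0.3966, -0.3547, 0.0055], [0.3708, -0.2484, 0.0055]] 0.1094 103.6
front@82 [[0.4333, -0.3379, 0.082], [0.411, -0.2481, 0.082]] 0.0926 103.9
front@5.5 [[0.4541, -0.3473, 0.0055], [0.4265, -0.2361, 0.0055]] 0.1145 103.9
1 centre from base [ 0.3565 -0.3081  0.0055] rim [ 0.3869 -0.3009  0.082 ]
-1 centre from base [ 0.4109 -0.295   0.0055] rim [ 0.4112 -0.2951  0.082 ]
butt at z=.17..18 [[ 0.4097 -0.296   0.178 ]] [[ 0.4102 -0.2959  0.18  ]]
handle axis at rim back edge (378,268)->z .08.. [[ 0.4016 -0.2972  0.082 ]]
green [[ 0.4185 -0.3289  0.109 ]] red [[ 0.4021 -0.2628  0.109 ]]
414
0.09 33 [ 0.4045 -0.2968  0.0971]
0.105 37 [ 0.4047 -0.2965  0.1135]
0.12 38 [ 0.4045 -0.2971  0.1277]
0.135 47 [ 0.4043 -0.2966  0.1425]
0.15 53 [ 0.4044 -0.2962  0.1582]
0.165 171 [ 0.407  -0.2955  0.1767]
0.18 35 [ 0.4103 -0.2957  0.1806]
```

```bash
python3 - <<'E'
from h import *
T=getcmd();S=strokeR(0);x=S[:,0];print(np.degrees(np.arctan2(x[1],x[0])))
rel(T,T_of([.410,-.296,.1255],down(np.degrees(np.arctan2(x[1],x[0])))))
E
```

```text
-171.52528342875075
slide [7.4, -5.9, 134.0] dr [0.03, -0.08, 0.02] |s|/41.7=3.2 |r|/7.16=0.0 rows
```

{"method": "drive_tool", "body": {
  "series": [
    {"slide":[7,-6,10],"dr":[0,0,0],"claw":100},
    {"slide":[7.4,-5.9,30],"dr":[0,0,0],"claw":100},
    {"slide":[7.4,-5.9,52],"dr":[0,0,0],"claw":100},
    {"slide":[7.4,-5.9,75],"dr":[0,0,0],"claw":100},
    {"slide":[7.4,-5.9,98],"dr":[0,0,0],"claw":100},
    {"slide":[7.4,-5.9,115],"dr":[0,0,0],"claw":100},
    {"slide":[7.4,-5.9,126],"dr":[0,0,0],"claw":100},
    {"slide":[7.4,-5.9,134],"dr":[0,0,0],"claw":100},
    {"slide":[7.4,-5.9,134],"dr":[0,0,0],"claw":100},
    {"slide":[7.4,-5.9,134],"dr":[0,0,0],"claw":100}
  ]
}}

```text
t: 6.28
ee_pos: [0.4106, -0.2958, 0.1256]
ee_rot: [179.9, -0.1, -171.5]
wrist_force: [0.5, -1.1, 0.4]
opening: 0.0853
```

```bash
python3 - <<'E'
from h import *
from plant import manip,vision
T=adv(getcmd(),[7.4,-5.9,134],[0,0,0]);setcmd(T)
s=vision.snapshot("side");cv2.imwrite("pics/7_s.png",cv2.resize(s["img"][190:320,210:350],(646,600),interpolation=cv2.INTER_CUBIC)[:,:,::-1])
o=manip.get_obs();print(o["t"],T[:3,3],o["ee_pos"],o["ee_rot"],o["joint_vel"].round(1),o["wrist_force"])
s=vision.snapshot("wrist");cv2.imwrite("pics/7_w.png",s["img"][:,:,::-1])
E
```

```text
6.3333 [ 0.40998156 -0.29603293  0.12549682] [ 0.41095553 -0.29618222  0.12625851] [ 1.79980672e+02 -4.67713136e-02 -1.71485755e+02] [-0.2 -0.7  0.6 -0.1 -0.1 -0. ] [ 0.5463719  -0.6571519  -0.17507647]
```

View pics/7_s.png

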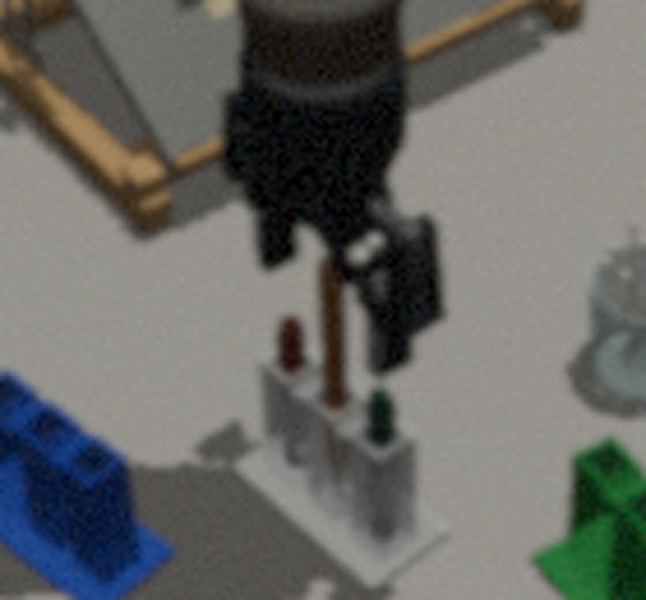

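View pics/7_w.png

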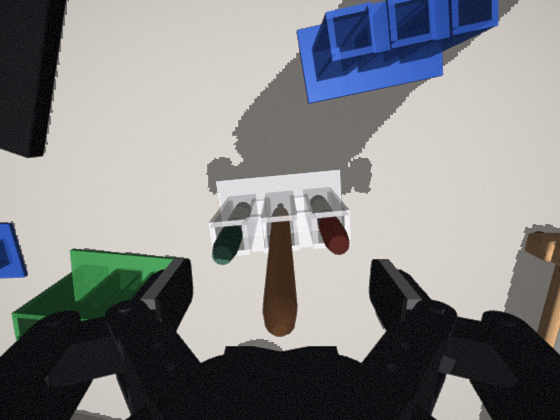

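{"method": "drive_tool", "body": {
  "series": [
    {"slide":[0,0,0],"dr":[0,0,0],"claw":70},
    {"slide":[0,0,0],"dr":[0,0,0],"claw":40},
    {"slide":[0,0,0],"dr":[0,0,0],"claw":20},
    {"slide":[0,0,0],"dr":[0,0,0],"claw":10},
    {"slide":[0,0,0],"dr":[0,0,0],"claw":0},
    {"slide":[0,0,0],"dr":[0,0,0],"claw":0},
    {"slide":[0,0,0],"dr":[0,0,0],"claw":0},
    {"slide":[0,0,0],"dr":[0,0,0],"claw":0},
    {"slide":[0,0,0],"dr":[0,0,0],"claw":0},
    {"slide":[0,0,0],"dr":[0,0,0],"claw":0}
  ],
  "newtons": 90
}}

```text
t: 7.22
ee_pos: [0.4104, -0.296, 0.126]
ee_rot: [180.0, -0.1, -171.5]
wrist_force: [-0.1, 1.6, 1.6]
opening: 0.0117
```

```bash
python3 - <<'E'
from h import *
from plant import manip,vision
o=manip.get_obs();print(o["t"],o["ee_pos"],o["ee_rot"],o["joint_vel"].round(1),o["wrist_force"],o["opening"])
s=vision.snapshot("wrist");s["cam_to_world"]=toolT(o)@s["tool_from_camera"];np.savez("w3.npz",**s);cv2.imwrite("pics/8_w.png",s["img"][:,:,::-1])
E
```

```text
7.2167 [ 0.41044226 -0.2960245   0.12596115] [ 1.79966937e+02 -6.82958615e-02 -1.71496552e+02] [-0.1  0.   0.1 -0.   0.  -0.1] [-0.12658939  1.590154    1.59419768] 0.011663349988200506
```

View pics/8_w.png

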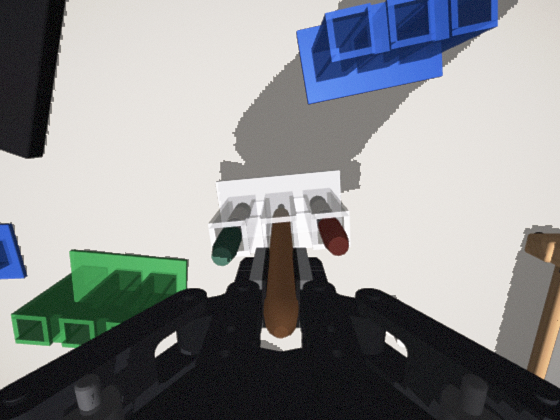

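{"method": "drive_tool", "body": {
  "series": [
    {"slide":[0,0,-10],"dr":[0,0,0],"claw":0},
    {"slide":[0,0,-25],"dr":[0,0,0],"claw":0},
    {"slide":[0,0,-45],"dr":[0,0,0],"claw":0},
    {"slide":[0,0,-65],"dr":[0,0,0],"claw":0},
    {"slide":[0,0,-85],"dr":[0,0,0],"claw":0},
    {"slide":[0,0,-105],"dr":[0,0,0],"claw":0},
    {"slide":[0,0,-122],"dr":[0,0,0],"claw":0},
    {"slide":[0,0,-134],"dr":[0,0,0],"claw":0},
    {"slide":[0,0,-140],"dr":[0,0,0],"claw":0},
    {"slide":[0,0,-140],"dr":[0,0,0],"claw":0}
  ]
}}

```text
t: 8.1
ee_pos: [0.4112, -0.2967, 0.2676]
ee_rot: [-179.9, 0.0, -171.5]
wrist_force: [0.3, -0.9, -1.3]
opening: 0.0117
```

```bash
python3 - <<'E'
from h import *
from plant import manip,vision
np.save("grasp.npy",getcmd())
T=adv(getcmd(),[0,0,-140],[0,0,0]);setcmd(T)
for n in ("scene","side","wrist"):
    o=manip.get_obs();s=vision.snapshot(n)
    if n=="wrist": s["cam_to_world"]=toolT(o)@s["tool_from_camera"]
    s["toolT"]=toolT(o);np.savez(f"l_{n}.npz",**s)
    uv=proj(s,[[.41,-.296,.16]])[0].astype(int)
    if n!="wrist":
        u,v=uv;c=s["img"][v-45:v+30,u-40:u+40];print(n,u-40,v-45);cv2.imwrite(f"pics/9_{n}.png",cv2.resize(c,(640,600),interpolation=cv2.INTER_CUBIC)[:,:,::-1])
    else: cv2.imwrite("pics/9_wrist.png",s["img"][:,:,::-1])
print(o["t"],T[:3,3],o["ee_pos"],o["ee_rot"],o["wrist_force"],o["opening"])
E
```

```text
scene 229 104
side 242 206
8.2 [ 0.41019047 -0.29607153  0.26549666] [ 0.41038381 -0.29609897  0.26538809] [ 1.79955683e+02 -1.09519639e-01 -1.71506028e+02] [-0.7362845  -0.11987992 -0.99302783] 0.011994122791843342
```

View pics/9_scene.png

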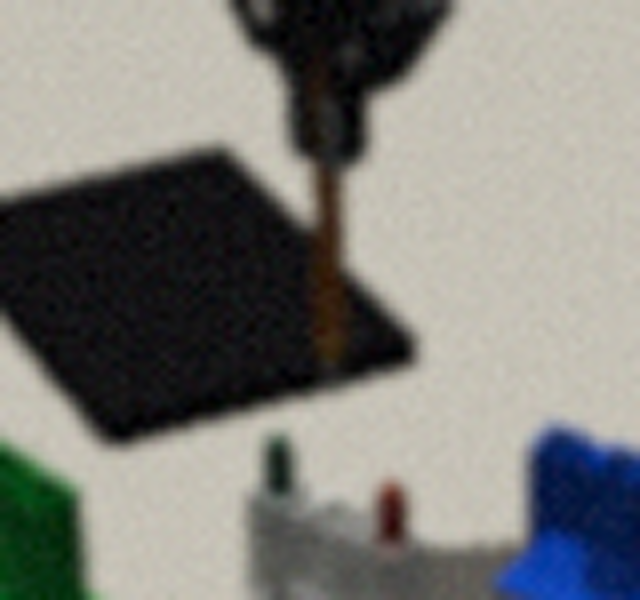

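View pics/9_side.png

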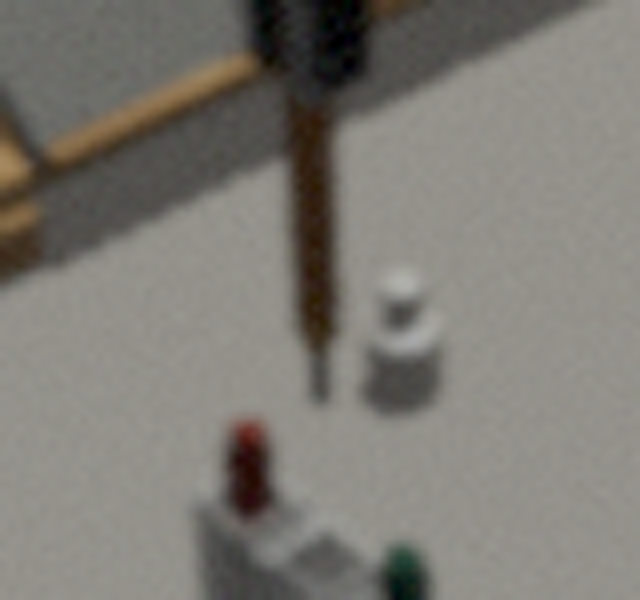

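View pics/9_wrist.png

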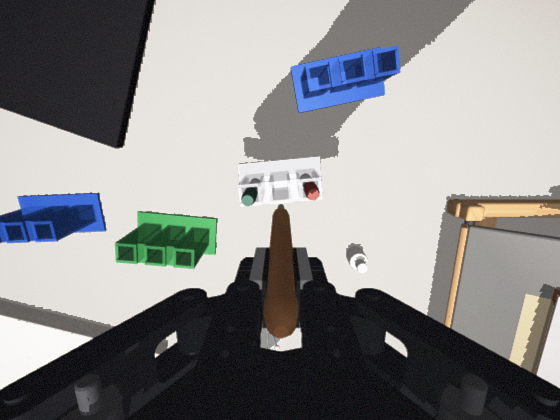

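```bash
python3 - <<'E'
from h import *
s=load("l_wrist.npz");cv2.imwrite("pics/10.png",cv2.resize(s["img"][195:245,255:305],(600,600),interpolation=cv2.INTER_CUBIC)[:,:,::-1])
T=s["toolT"]
P=(T@np.array([[0,0,.118,1],[0,0,.121,1],[0,0,.08,1]]).T).T[:,:3]
print("expected ball centre,end,handle px wrist",proj(s,P).round(1).tolist(),"side",proj(load("l_side.npz"),P).round(1).tolist())
E
```

```text
expected ball centre,end,handle px wrist [[279.6, 206.2], [279.7, 205.4], [279.5, 218.5]] side [[282.3, 255.2], [282.3, 256.2], [281.8, 242.8]]
```

View pics/10.png

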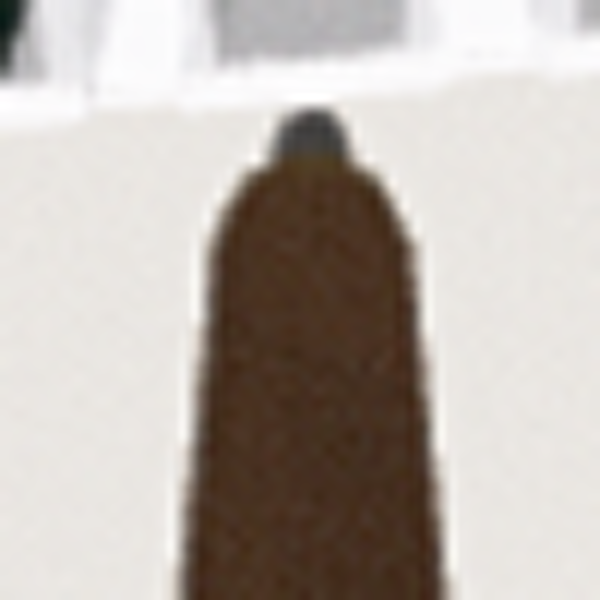

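```bash
cat >> h.py <<'E'
TIP=np.array([0,.0008,.118])
def tcp_for_tip(tip,Rt): return T_of(tip-Rt@TIP,Rt)
E
python3 - <<'E'
from h import *
from scipy.spatial.transform import Slerp
T=getcmd();S=strokeR(8);p0=T[:3,3]+T[:3,:3]@TIP;p1=tipw(.078,-.006,.010);print(p0,p1)
sl=Slerp([0,1],R.from_matrix([T[:3,:3],S]))
for i in range(1,11):
    f=i/10;A=tcp_for_tip(p0+(p1-p0)*f+[0,0,.03*np.sin(np.pi*f)],sl(f).as_matrix());rel(T,A)
E
```

```text
[ 0.40989617 -0.29524778  0.14749719] [0.48770621 0.0248685  0.10370426]
slide [-12.4, 22.1, -4.5] dr [-4.08, -0.01, -0.0] |s|/41.7=0.6 |r|/7.16=0.6 rows
slide [-24.8, 44.3, -7.6] dr [-8.16, -0.02, -0.0] |s|/41.7=1.2 |r|/7.16=1.1 rows
slide [-37.2, 66.5, -8.3] dr [-12.24, -0.03, -0.0] |s|/41.7=1.8 |r|/7.16=1.7 rows
slide [-49.6, 88.9, -6.0] dr [-16.32, -0.04, -0.0] |s|/41.7=2.4 |r|/7.16=2.3 rows
slide [-62.0, 111.5, -0.4] dr [-20.4, -0.04, -0.0] |s|/41.7=3.1 |r|/7.16=2.8 rows
slide [-74.4, 134.2, 8.7] dr [-24.48, -0.05, -0.0] |s|/41.7=3.7 |r|/7.16=3.4 rows
slide [-86.9, 157.3, 21.1] dr [-28.56, -0.06, -0.01] |s|/41.7=4.3 |r|/7.16=4.0 rows
slide [-99.3, 180.6, 36.4] dr [-32.64, -0.07, -0.01] |s|/41.7=5.0 |r|/7.16=4.6 rows
slide [-111.7, 204.2, 54.0] dr [-36.72, -0.08, -0.01] |s|/41.7=5.7 |r|/7.16=5.1 rows
slide [-124.2, 228.2, 73.0] dr [-40.8, -0.09, -0.01] |s|/41.7=6.5 |r|/7.16=5.7 rows
```

{"method": "drive_tool", "body": {
  "series": [
    {"slide":[-12,22,-4.5],"dr":[-4.1,0,0],"claw":0},
    {"slide":[-25,44,-7.6],"dr":[-8.2,0,0],"claw":0},
    {"slide":[-37,66.5,-8.3],"dr":[-12.2,0,0],"claw":0},
    {"slide":[-50,89,-6],"dr":[-16.3,0,0],"claw":0},
    {"slide":[-62,111.5,-0.4],"dr":[-20.4,0,0],"claw":0},
    {"slide":[-74,134,8.7],"dr":[-24.5,0,0],"claw":0},
    {"slide":[-87,157,21],"dr":[-28.6,0,0],"claw":0},
    {"slide":[-99,180,35],"dr":[-32.6,0,0],"claw":0},
    {"slide":[-109,198,46],"dr":[-36,0,0],"claw":0},
    {"slide":[-116,212,54],"dr":[-39,0,0],"claw":0}
  ]
}}

```text
t: 9.08
ee_pos: [0.4935, -0.0677, 0.2093]
ee_rot: [140.7, -0.3, -171.4]
wrist_force: [0.9, -1.0, -0.9]
opening: 0.0123
```

```bash
python3 - <<'E'
from h import *
from plant import manip,vision
T=adv(getcmd(),[-116,212,54],[-39,0,0]);setcmd(T)
o=manip.get_obs();print(o["t"],T[:3,3],o["ee_pos"],o["ee_rot"],o["wrist_force"])
Rm,sm=board();M=toolT(o)
print("tip board (cmd)",((T[:3,3]+T[:3,:3]@TIP-sm)@Rm*1e3).round(1),"meas",((M[:3,3]+M[:3,:3]@TIP-sm)@Rm*1e3).round(1))
S=strokeR(8);rel(T,tcp_for_tip(tipw(.078,-.006,.008),S))
E
```

```text
9.0833 [ 0.49350802 -0.06924229  0.21143482] [ 0.49346933 -0.06767905  0.20930665] [ 140.70998187   -0.2669456  -171.44102238] [ 0.89953216 -1.01705942 -0.87713304]
tip board (cmd) [-16.   86.3  37.2] meas [-15.3  86.5  34.7]
slide [-8.2, 0.4, 26.9] dr [-1.8, -0.08, -0.04] |s|/41.7=0.7 |r|/7.16=0.3 rows
```

{"method": "drive_tool", "body": {
  "series": [
    {"slide":[-2,0,6],"dr":[-0.5,0,0],"claw":0},
    {"slide":[-4,0.1,11],"dr":[-1,0,0],"claw":0},
    {"slide":[-6,0.2,16],"dr":[-1.4,0,0],"claw":0},
    {"slide":[-7,0.3,20],"dr":[-1.8,0,0],"claw":0},
    {"slide":[-8,0.4,23],"dr":[-1.8,0,0],"claw":0},
    {"slide":[-8.2,0.4,25],"dr":[-1.8,0,0],"claw":0},
    {"slide":[-8.2,0.4,26],"dr":[-1.8,0,0],"claw":0},
    {"slide":[-8.2,0.4,26.9],"dr":[-1.8,0,0],"claw":0},
    {"slide":[-8.2,0.4,26.9],"dr":[-1.8,0,0],"claw":0},
    {"slide":[-8.2,0.4,26.9],"dr":[-1.8,0,0],"claw":0}
  ]
}}

```text
t: 9.92
ee_pos: [0.4995, -0.0512, 0.1914]
ee_rot: [139.2, -0.0, -171.5]
wrist_force: [-0.1, -0.1, -0.3]
opening: 0.0121
```

```bash
cat > st.py <<'E'
from h import *
from plant import manip,vision
import sys
def state(sl,dr,nf=4,cam="wrist",pic=None):
    T=adv(getcmd(),sl,dr);setcmd(T);Rm,sm=board();F=[]
    for i in range(nf):
        o=manip.get_obs();F.append(o["wrist_force"]);last=i==nf-1
        if not last or pic:
            s=vision.snapshot(cam)
    M=toolT(o)
    print("t",round(o["t"],2),"tip board cmd",((T[:3,3]+T[:3,:3]@TIP-sm)@Rm*1e3).round(1),"meas",((M[:3,3]+M[:3,:3]@TIP-sm)@Rm*1e3).round(2),"F board axes",(np.mean(F,0)@Rm).round(2),"sd",np.std(F,0).round(1),"TCPerr(tool) mm",(T[:3,:3].T@(M[:3,3]-T[:3,3])*1e3).round(1),"op",round(o["opening"]*1e3,1),"rotvec err",R.from_matrix(T[:3,:3].T@M[:3,:3]).as_rotvec(degrees=True).round(2))
    if pic:
        s["toolT"]=M
        if cam=="wrist": s["cam_to_world"]=M@s["tool_from_camera"]
        np.savez(pic+".npz",**s);cv2.imwrite(f"pics/{pic}.png",s["img"][:,:,::-1])
    return T,M
E
python3 - <<'E'
from st import *
state([-8.2,.4,26.9],[-1.8,0,0],5,"wrist","11w")
s=load("11w.npz");cv2.imwrite("pics/11c.png",cv2.resize(s["img"][130:280,200:360],(640,600),interpolation=cv2.INTER_CUBIC)[:,:,::-1])
E
```

```text
t 10.12 tip board cmd [-9.  78.1 11. ] meas [-9.   77.7  11.46] F board axes [-0.56  0.31 -0.49] sd [0.3 0.4 0.5] TCPerr(tool) mm [-0.4  0.1 -0.5] op 12.4 rotvec err [ 0.01 -0.01 -0.  ]
```

View pics/11c.png

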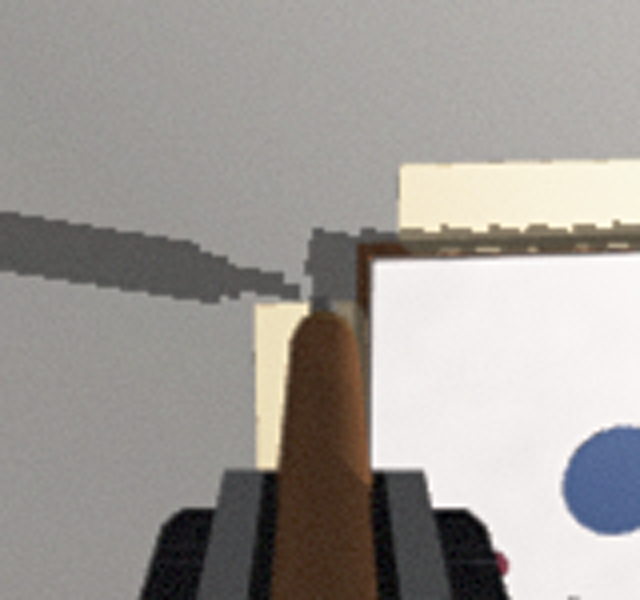

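{"method": "drive_tool", "body": {
  "series": [
    {"slide":[0,-0.3,2],"dr":[0,0,0],"claw":0},
    {"slide":[0,-0.5,3.5],"dr":[0,0,0],"claw":0},
    {"slide":[0,-0.7,5],"dr":[0,0,0],"claw":0},
    {"slide":[0,-0.8,6],"dr":[0,0,0],"claw":0},
    {"slide":[0,-0.9,6.5],"dr":[0,0,0],"claw":0},
    {"slide":[0,-1,7],"dr":[0,0,0],"claw":0},
    {"slide":[0,-1.1,7.5],"dr":[0,0,0],"claw":0},
    {"slide":[0,-1.1,8],"dr":[0,0,0],"claw":0},
    {"slide":[0,-1.1,8],"dr":[0,0,0],"claw":0},
    {"slide":[0,-1.1,8],"dr":[0,0,0],"claw":0}
  ]
}}

```text
t: 11.0
ee_pos: [0.4988, -0.0467, 0.1844]
ee_rot: [139.2, -0.1, -171.5]
wrist_force: [1.1, 0.2, -0.3]
opening: 0.0122
```

```bash
python3 - <<'E'
from st import *
state([0,-1.1,8],[0,0,0],5)
E
```

```text
t 11.2 tip board cmd [-9.  78.1  2.9] meas [-8.98 77.75  3.27] F board axes [ 0.07  0.09 -0.49] sd [0.6 0.4 0.5] TCPerr(tool) mm [-0.4  0.1 -0.3] op 11.8 rotvec err [ 0. -0.  0.]
```

{"method": "drive_tool", "body": {
  "series": [
    {"slide":[0,0,0.3],"dr":[0,0,0],"claw":0},
    {"slide":[0,0,0.6],"dr":[0,0,0],"claw":0},
    {"slide":[0,-0.1,0.9],"dr":[0,0,0],"claw":0},
    {"slide":[0,-0.2,1.2],"dr":[0,0,0],"claw":0},
    {"slide":[0,-0.2,1.5],"dr":[0,0,0],"claw":0},
    {"slide":[0,-0.2,1.5],"dr":[0,0,0],"claw":0},
    {"slide":[0,-0.2,1.5],"dr":[0,0,0],"claw":0},
    {"slide":[0,-0.2,1.5],"dr":[0,0,0],"claw":0},
    {"slide":[0,-0.2,1.5],"dr":[0,0,0],"claw":0},
    {"slide":[0,-0.2,1.5],"dr":[0,0,0],"claw":0}
  ]
}}

```text
t: 12.03
ee_pos: [0.499, -0.0464, 0.1838]
ee_rot: [139.2, -0.0, -171.5]
wrist_force: [-0.3, -4.2, 5.5]
opening: 0.0118
```

```bash
python3 - <<'E'
from st import *
state([0,-.2,1.5],[0,0,0],5)
E
```

```text
t 12.23 tip board cmd [-9.  78.1  1.4] meas [-9.05 77.32  2.65] F board axes [-0.49  0.92  6.74] sd [0.3 0.5 0.4] TCPerr(tool) mm [-0.7  0.2 -1.2] op 11.6 rotvec err [ 0.05 -0.08 -0.02]
```

{"method": "drive_tool", "body": {
  "series": [
    {"slide":[0,0.1,-0.5],"dr":[0,0,0],"claw":0},
    {"slide":[0,1.1,-0.4],"dr":[0,0,0],"claw":0},
    {"slide":[0,2.1,-0.2],"dr":[0,0,0],"claw":0},
    {"slide":[0,3.1,-0.1],"dr":[0,0,0],"claw":0},
    {"slide":[0,4,0.1],"dr":[0,0,0],"claw":0},
    {"slide":[0,4.5,0.1],"dr":[0,0,0],"claw":0},
    {"slide":[0,5,0.2],"dr":[0,0,0],"claw":0},
    {"slide":[0,5,0.2],"dr":[0,0,0],"claw":0},
    {"slide":[0,5,0.2],"dr":[0,0,0],"claw":0},
    {"slide":[0,5,0.2],"dr":[0,0,0],"claw":0}
  ]
}}

```text
t: 13.07
ee_pos: [0.4986, -0.0434, 0.186]
ee_rot: [139.4, -0.0, -171.5]
wrist_force: [0.9, -6.7, 3.8]
opening: 0.0121
```

```bash
python3 - <<'E'
from st import *
state([0,5,.2],[0,0,0],5)
E
```

```text
t 13.27 tip board cmd [-4.  78.1  1.9] meas [-5.64 77.33  2.79] F board axes [-4.14  0.23  6.42] sd [0.4 0.3 0.5] TCPerr(tool) mm [-0.7 -1.1 -1.1] op 12.0 rotvec err [ 0.2  -0.05 -0.05]
```

```bash
python3 - <<'E'
from st import *
state([0,0,0],[0,0,0],2,"wrist","12w")
s=load("12w.npz");cv2.imwrite("pics/12c.png",cv2.resize(s["img"][160:240,240:320],(600,600),interpolation=cv2.INTER_CUBIC)[:,:,::-1])
E
```

```text
t 13.32 tip board cmd [-4.  78.1  1.9] meas [-5.64 77.32  2.79] F board axes [-3.6   0.14  6.82] sd [0.4 0.1 0.1] TCPerr(tool) mm [-0.7 -1.1 -1.1] op 12.4 rotvec err [ 0.19 -0.05 -0.05]
```

View pics/12c.png

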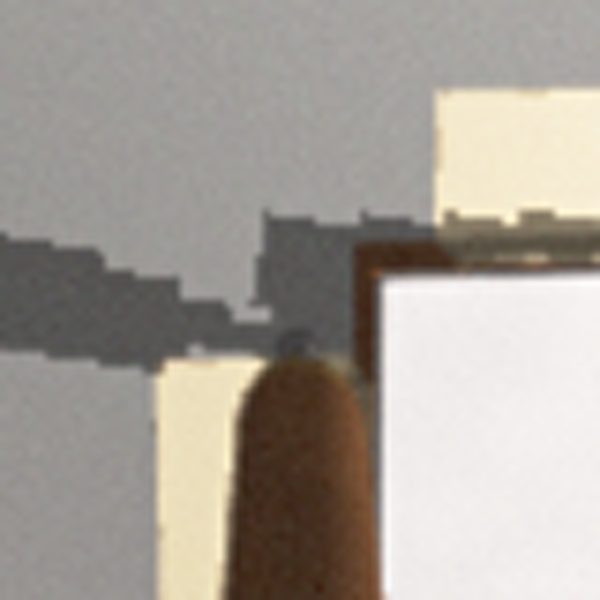

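{"method": "drive_tool", "body": {
  "series": [
    {"slide":[0,0.3,-2],"dr":[0,0,0],"claw":0},
    {"slide":[0,0.4,-3],"dr":[0,0,0],"claw":0},
    {"slide":[0,0.4,-3],"dr":[0,0,0],"claw":0},
    {"slide":[0,0.4,-3],"dr":[0,0,0],"claw":0},
    {"slide":[0,0.4,-3],"dr":[0,0,0],"claw":0},
    {"slide":[0,0.4,-3],"dr":[0,0,0],"claw":0},
    {"slide":[0,0.7,-3],"dr":[0,0,0],"claw":0},
    {"slide":[0,1,-2.9],"dr":[0,0,0],"claw":0},
    {"slide":[0,1,-2.9],"dr":[0,0,0],"claw":0},
    {"slide":[0,1,-2.9],"dr":[0,0,0],"claw":0}
  ],
  "newtons": 120
}}

```text
t: 14.2
ee_pos: [0.4983, -0.0431, 0.189]
ee_rot: [139.2, -0.1, -171.5]
wrist_force: [0.6, 1.2, -1.2]
opening: 0.0115
```

```bash
python3 - <<'E'
from st import *
state([0,1,-2.9],[0,0,0],5,"wrist","13w")
s=load("13w.npz");cv2.imwrite("pics/13c.png",cv2.resize(s["img"][160:240,240:320],(600,600),interpolation=cv2.INTER_CUBIC)[:,:,::-1])
E
```

```text
t 14.4 tip board cmd [-3.4 78.1  4.9] meas [-3.36 77.76  5.27] F board axes [-0.16 -0.26 -1.1 ] sd [0.3 0.5 0.5] TCPerr(tool) mm [-0.4  0.1 -0.3] op 11.5 rotvec err [ 0. -0.  0.]
```

View pics/13c.png

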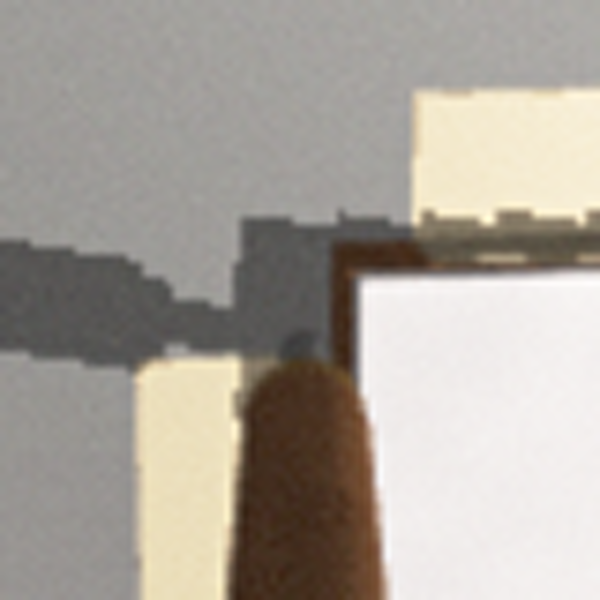

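{"method": "drive_tool", "body": {
  "series": [
    {"slide":[0,0.3,0],"dr":[0,0,0],"claw":0},
    {"slide":[0,0.6,0.1],"dr":[0,0,0],"claw":0},
    {"slide":[0,0.9,0.1],"dr":[0,0,0],"claw":0},
    {"slide":[0,1.2,0.2],"dr":[0,0,0],"claw":0},
    {"slide":[0,1.5,0.2],"dr":[0,0,0],"claw":0},
    {"slide":[0,1.8,0.2],"dr":[0,0,0],"claw":0},
    {"slide":[0,1.8,0.2],"dr":[0,0,0],"claw":0},
    {"slide":[0,1.8,0.2],"dr":[0,0,0],"claw":0},
    {"slide":[0,1.8,0.2],"dr":[0,0,0],"claw":0},
    {"slide":[0,1.8,0.2],"dr":[0,0,0],"claw":0}
  ]
}}

```text
t: 15.28
ee_pos: [0.4981, -0.0419, 0.1899]
ee_rot: [139.2, -0.1, -171.5]
wrist_force: [0.8, -1.1, -1.4]
opening: 0.0118
```

```bash
sed -i 's/^TIP=.*/TIP=np.array([0,.0,.118])/' h.py; python3 - <<'E'
from st import *
state([0,1.8,.2],[0,0,0],5)
E
```

```text
t 15.48 tip board cmd [-2.4 78.1  4.9] meas [-2.6  77.75  5.23] F board axes [-2.17 -0.26 -0.49] sd [0.2 0.5 0.4] TCPerr(tool) mm [-0.4 -0.1 -0.4] op 11.5 rotvec err [ 0.02 -0.   -0.  ]
```

{"method": "drive_tool", "body": {
  "series": [
    {"slide":[0,-0.1,0.8],"dr":[0,0,0],"claw":0},
    {"slide":[0,-0.2,1.4],"dr":[0,0,0],"claw":0},
    {"slide":[0,-0.3,1.9],"dr":[0,0,0],"claw":0},
    {"slide":[0,-0.3,2.2],"dr":[0,0,0],"claw":0},
    {"slide":[0,-0.4,2.4],"dr":[0,0,0],"claw":0},
    {"slide":[0,-0.4,2.6],"dr":[0,0,0],"claw":0},
    {"slide":[0,-0.4,2.8],"dr":[0,0,0],"claw":0},
    {"slide":[0,-0.4,2.8],"dr":[0,0,0],"claw":0},
    {"slide":[0,-0.4,2.8],"dr":[0,0,0],"claw":0},
    {"slide":[0,-0.4,2.8],"dr":[0,0,0],"claw":0}
  ]
}}

```text
t: 16.32
ee_pos: [0.4981, -0.0405, 0.1881]
ee_rot: [139.2, -0.0, -171.5]
wrist_force: [0.8, -6.1, 2.1]
opening: 0.0115
```

```bash
python3 - <<'E'
from st import *
state([0,-.4,2.8],[0,0,0],5,"wrist","14w")
s=load("14w.npz");cv2.imwrite("pics/14c.png",cv2.resize(s["img"][160:240,240:320],(600,600),interpolation=cv2.INTER_CUBIC)[:,:,::-1])
E
```

```text
t 16.52 tip board cmd [-2.4 78.1  2. ] meas [-2.53 77.45  2.92] F board axes [-3.44  0.12  4.34] sd [0.2 0.7 0.3] TCPerr(tool) mm [-0.6  0.1 -0.9] op 11.6 rotvec err [ 0.04 -0.05 -0.01]
```

View pics/14c.png

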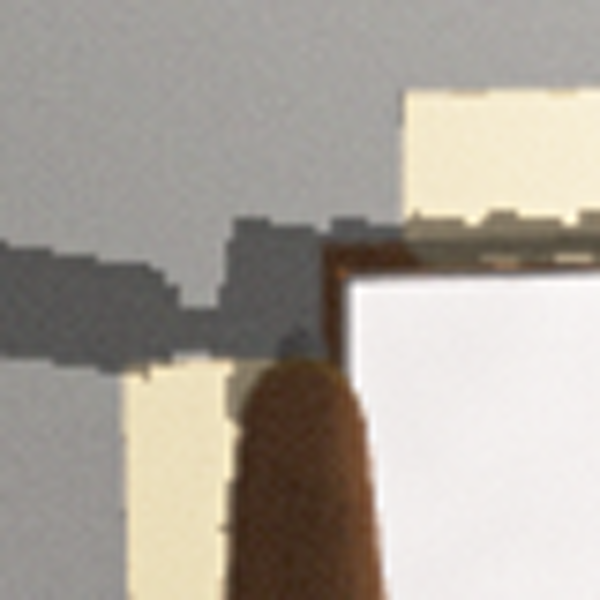

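```bash
cat >> st.py <<'E'
def stroke(T,dy,dx,dz):
    Rm,sm=board();d=T[:3,:3].T@Rm@np.array([dx,-dy,dz]);print("next slide",d.round(2))
E
python3 - <<'E'
from st import *
stroke(getcmd(),25,-.2,.2)
E
```

```text
next slide [-25.    -0.15  -0.26]
```

Start slow ramp and the stroke.

{"method": "drive_tool", "body": {
  "series": [
    {"slide":[-2,-0.1,-0.1],"dr":[0,0,0],"claw":0},
    {"slide":[-4.5,-0.15,-0.2],"dr":[0,0,0],"claw":0},
    {"slide":[-7,-0.15,-0.25],"dr":[0,0,0],"claw":0},
    {"slide":[-9.5,-0.15,-0.25],"dr":[0,0,0],"claw":0},
    {"slide":[-12,-0.15,-0.25],"dr":[0,0,0],"claw":0},
    {"slide":[-14.5,-0.15,-0.25],"dr":[0,0,0],"claw":0},
    {"slide":[-17,-0.15,-0.25],"dr":[0,0,0],"claw":0},
    {"slide":[-19.5,-0.15,-0.25],"dr":[0,0,0],"claw":0},
    {"slide":[-22,-0.15,-0.25],"dr":[0,0,0],"claw":0},
    {"slide":[-24.5,-0.15,-0.25],"dr":[0,0,0],"claw":0}
  ]
}}

```text
t: 17.4
ee_pos: [0.5182, -0.0374, 0.1876]
ee_rot: [139.2, -0.6, -171.4]
wrist_force: [-7.8, -8.0, 4.8]
opening: 0.0115
```

```bash
python3 - <<'E'
from st import *
T,M=state([-24.5,-.15,-.25],[0,0,0],1)
stroke(T,25,0,0)
E
```

```text
t 17.4 tip board cmd [-2.6 53.6  2.2] meas [-2.68 58.15  2.44] F board axes [-3.06  8.94  7.73] sd [0. 0. 0.] TCPerr(tool) mm [ 3.5  0.  -0.2] op 11.5 rotvec err [0.03 0.48 0.3 ]
next slide [-2.5e+01  2.0e-02 -3.0e-02]
```

```bash
python3 - <<'E'
from st import *
T,M=state([0,0,0],[0,0,0],1,"wrist","15w")
s=load("15w.npz");cv2.imwrite("pics/15c.png",cv2.resize(s["img"][160:240,240:320],(600,600),interpolation=cv2.INTER_CUBIC)[:,:,::-1])
stroke(T,25,0,.5)
E
```

```text
t 17.4 tip board cmd [-2.6 53.6  2.2] meas [-2.68 58.15  2.44] F board axes [-3.06  8.94  7.73] sd [0. 0. 0.] TCPerr(tool) mm [ 3.5  0.  -0.2] op 11.5 rotvec err [0.03 0.48 0.3 ]
next slide [-25.     0.09  -0.53]
```

View pics/15c.png

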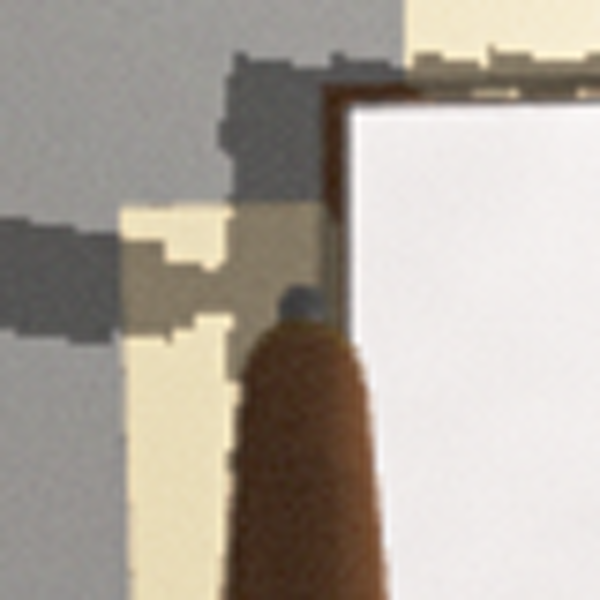

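{"method": "drive_tool", "body": {
  "series": [
    {"slide":[-2.5,0,-0.3],"dr":[0,0,0],"claw":0},
    {"slide":[-5,0,-0.5],"dr":[0,0,0],"claw":0},
    {"slide":[-7.5,0,-0.5],"dr":[0,0,0],"claw":0},
    {"slide":[-10,0,-0.5],"dr":[0,0,0],"claw":0},
    {"slide":[-12.5,0,-0.5],"dr":[0,0,0],"claw":0},
    {"slide":[-15,0,-0.5],"dr":[0,0,0],"claw":0},
    {"slide":[-17.5,0,-0.5],"dr":[0,0,0],"claw":0},
    {"slide":[-20,0,-0.5],"dr":[0,0,0],"claw":0},
    {"slide":[-22.5,0,-0.5],"dr":[0,0,0],"claw":0},
    {"slide":[-25,0,-0.5],"dr":[0,0,0],"claw":0}
  ]
}}

```text
t: 18.28
ee_pos: [0.5441, -0.0337, 0.1877]
ee_rot: [139.2, -0.5, -171.5]
wrist_force: [-5.2, -5.8, 3.3]
opening: 0.0114
```

```bash
python3 - <<'E'
from st import *
T,M=state([-25,0,-.5],[0,0,0],1,"wrist","16w")
s=load("16w.npz");cv2.imwrite("pics/16c.png",cv2.resize(s["img"][120:240,220:340],(600,600),interpolation=cv2.INTER_CUBIC)[:,:,::-1])
stroke(T,25,0,0)
E
```

```text
t 18.28 tip board cmd [-2.7 28.6  2.7] meas [-2.7  31.68  2.67] F board axes [-2.37  5.95  5.44] sd [0. 0. 0.] TCPerr(tool) mm [ 2.3 -0.   0. ] op 11.4 rotvec err [-0.    0.34  0.23]
next slide [-2.5e+01  2.0e-02 -3.0e-02]
```

View pics/16c.png

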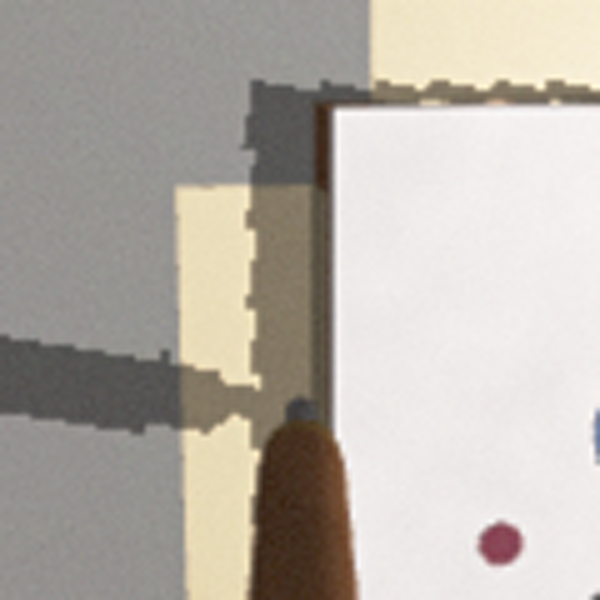

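{"method": "drive_tool", "body": {
  "series": [
    {"slide":[-2.5,0,-0.1],"dr":[0,0,0],"claw":0},
    {"slide":[-5,0,-0.2],"dr":[0,0,0],"claw":0},
    {"slide":[-7.5,0,-0.2],"dr":[0,0,0],"claw":0},
    {"slide":[-10,0,-0.2],"dr":[0,0,0],"claw":0},
    {"slide":[-12.5,0,-0.2],"dr":[0,0,0],"claw":0},
    {"slide":[-15,0,-0.2],"dr":[0,0,0],"claw":0},
    {"slide":[-17.5,0,-0.2],"dr":[0,0,0],"claw":0},
    {"slide":[-20,0,-0.2],"dr":[0,0,0],"claw":0},
    {"slide":[-22.5,0,-0.2],"dr":[0,0,0],"claw":0},
    {"slide":[-25,0,-0.2],"dr":[0,0,0],"claw":0}
  ]
}}

```text
t: 19.17
ee_pos: [0.5693, -0.0301, 0.1878]
ee_rot: [139.2, -0.4, -171.5]
wrist_force: [-4.7, -4.2, 2.6]
opening: 0.0119
```

```bash
python3 - <<'E'
from st import *
T,M=state([-25,0,-.2],[0,0,0],1)
stroke(T,25,0,0)
E
```

```text
t 19.17 tip board cmd [-2.7  3.6  2.8] meas [-2.71  6.21  2.81] F board axes [-1.47  5.25  4.1 ] sd [0. 0. 0.] TCPerr(tool) mm [ 2. -0.  0.] op 11.9 rotvec err [-0.01  0.3   0.2 ]
next slide [-2.5e+01  2.0e-02 -3.0e-02]
```

{"method": "drive_tool", "body": {
  "series": [
    {"slide":[-2.5,0.1,0],"dr":[0,0,0],"claw":0},
    {"slide":[-5,0.2,0],"dr":[0,0,0],"claw":0},
    {"slide":[-7.5,0.3,0],"dr":[0,0,0],"claw":0},
    {"slide":[-10,0.3,0],"dr":[0,0,0],"claw":0},
    {"slide":[-12.5,0.3,0],"dr":[0,0,0],"claw":0},
    {"slide":[-15,0.3,0],"dr":[0,0,0],"claw":0},
    {"slide":[-17.5,0.3,0],"dr":[0,0,0],"claw":0},
    {"slide":[-20,0.3,0],"dr":[0,0,0],"claw":0},
    {"slide":[-22.5,0.3,0],"dr":[0,0,0],"claw":0},
    {"slide":[-25,0.3,0],"dr":[0,0,0],"claw":0}
  ]
}}

```text
t: 20.0
ee_pos: [0.5938, -0.0263, 0.1879]
ee_rot: [139.2, -0.5, -171.5]
wrist_force: [-4.9, -5.0, 2.9]
opening: 0.0112
```

```bash
python3 - <<'E'
from st import *
T,M=state([-25,.3,0],[0,0,0],1)
stroke(T,25,0,0)
E
```

```text
t 20.0 tip board cmd [ -2.4 -21.4   2.8] meas [ -2.66 -18.57   2.8 ] F board axes [-1.99  5.56  4.76] sd [0. 0. 0.] TCPerr(tool) mm [ 2.1 -0.2  0. ] op 11.2 rotvec err [0.   0.32 0.23]
next slide [-2.5e+01  2.0e-02 -3.0e-02]
```

Steady; a small side increment and continue.

{"method": "drive_tool", "body": {
  "series": [
    {"slide":[-2.5,0.1,0],"dr":[0,0,0],"claw":0},
    {"slide":[-5,0.1,0],"dr":[0,0,0],"claw":0},
    {"slide":[-7.5,0.1,0],"dr":[0,0,0],"claw":0},
    {"slide":[-10,0.1,0],"dr":[0,0,0],"claw":0},
    {"slide":[-12.5,0.2,-0.1],"dr":[0,0,0],"claw":0},
    {"slide":[-15,0.2,-0.1],"dr":[0,0,0],"claw":0},
    {"slide":[-17.5,0.2,-0.1],"dr":[0,0,0],"claw":0},
    {"slide":[-20,0.2,-0.1],"dr":[0,0,0],"claw":0},
    {"slide":[-22.5,0.2,-0.1],"dr":[0,0,0],"claw":0},
    {"slide":[-25,0.2,-0.1],"dr":[0,0,0],"claw":0}
  ]
}}

```text
t: 20.83
ee_pos: [0.6186, -0.0226, 0.1879]
ee_rot: [139.2, -0.5, -171.5]
wrist_force: [-5.1, -5.8, 1.7]
opening: 0.0113
```

```bash
python3 - <<'E'
from st import *
T,M=state([-25,.2,-.1],[0,0,0],1,"wrist","17w")
s=load("17w.npz");cv2.imwrite("pics/17c.png",cv2.resize(s["img"][140:220,240:320],(600,600),interpolation=cv2.INTER_CUBIC)[:,:,::-1])
E
```

```text
t 20.83 tip board cmd [ -2.3 -46.4   2.9] meas [ -2.64 -43.63   2.83] F board axes [-3.31  5.95  4.14] sd [0. 0. 0.] TCPerr(tool) mm [ 2.1 -0.4  0.1] op 11.3 rotvec err [0.01 0.32 0.23]
```

View pics/17c.png

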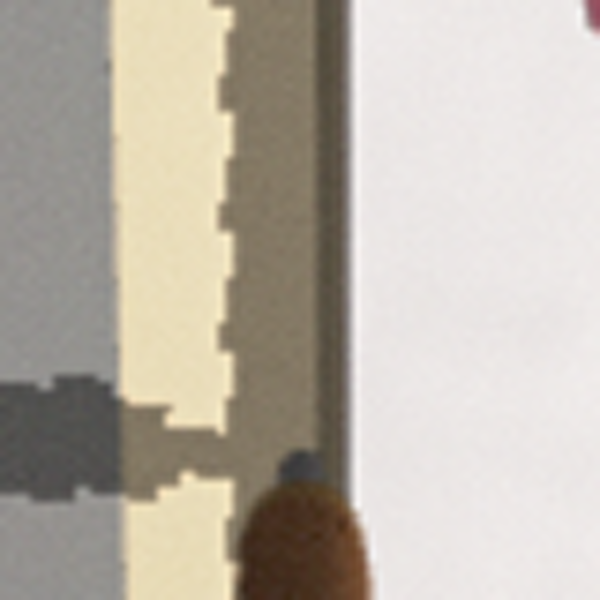

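{"method": "drive_tool", "body": {
  "series": [
    {"slide":[-2.5,0,0],"dr":[0,0,0],"claw":0},
    {"slide":[-5,0,0],"dr":[0,0,0],"claw":0},
    {"slide":[-7.5,0,0],"dr":[0,0,0],"claw":0},
    {"slide":[-10,0,0],"dr":[0,0,0],"claw":0},
    {"slide":[-12.5,0,0],"dr":[0,0,0],"claw":0},
    {"slide":[-15,0,0],"dr":[0,0,0],"claw":0},
    {"slide":[-17.5,0,0],"dr":[0,0,0],"claw":0},
    {"slide":[-20,0,0],"dr":[0,0,0],"claw":0},
    {"slide":[-22.5,0,0],"dr":[0,0,0],"claw":0},
    {"slide":[-25,0,0],"dr":[0,0,0],"claw":0}
  ]
}}

```text
t: 21.72
ee_pos: [0.6434, -0.019, 0.1879]
ee_rot: [139.2, -0.5, -171.5]
wrist_force: [-4.6, -5.6, 2.4]
opening: 0.0115
```

```bash
python3 - <<'E'
from st import *
T,M=state([-25,0,0],[0,0,0],1)
E
```

```text
t 21.72 tip board cmd [ -2.3 -71.4   2.9] meas [ -2.65 -68.72   2.85] F board axes [-2.77  5.37  4.68] sd [0. 0. 0.] TCPerr(tool) mm [ 2.  -0.4  0. ] op 11.5 rotvec err [0.   0.31 0.23]
```

{"method": "drive_tool", "body": {
  "series": [
    {"slide":[-2.5,0,0],"dr":[0,0,0],"claw":0},
    {"slide":[-5,0,0],"dr":[0,0,0],"claw":0},
    {"slide":[-7.5,0,0],"dr":[0,0,0],"claw":0},
    {"slide":[-10,0,0],"dr":[0,0,0],"claw":0},
    {"slide":[-12.5,0,0],"dr":[0,0,0],"claw":0},
    {"slide":[-13.5,0,0],"dr":[0,0,0],"claw":0},
    {"slide":[-14.5,0,0],"dr":[0,0,0],"claw":0},
    {"slide":[-15,0,0],"dr":[0,0,0],"claw":0},
    {"slide":[-15,0,0],"dr":[0,0,0],"claw":0},
    {"slide":[-15,0,0],"dr":[0,0,0],"claw":0}
  ]
}}

```text
t: 22.55
ee_pos: [0.6586, -0.0167, 0.1879]
ee_rot: [139.2, -0.4, -171.5]
wrist_force: [-3.6, -5.2, 1.6]
opening: 0.0112
```

```bash
python3 - <<'E'
from st import *
T,M=state([-15,0,0],[0,0,0],1,"wrist","18w")
s=load("18w.npz");cv2.imwrite("pics/18c.png",cv2.resize(s["img"][140:240,220:340],(720,600),interpolation=cv2.INTER_CUBIC)[:,:,::-1])
s=vision.snapshot("side");np.savez("18s.npz",**s);cv2.imwrite("pics/18s.png",cv2.resize(s["img"][90:240,190:350],(640,600),interpolation=cv2.INTER_CUBIC)[:,:,::-1])
print(proj(s,[tipw(-.076),tipw(-.07)]).round(1))
E
```

```text
t 22.55 tip board cmd [ -2.3 -86.4   2.9] meas [ -2.63 -84.29   2.88] F board axes [-3.04  4.31  3.88] sd [0. 0. 0.] TCPerr(tool) mm [ 1.6 -0.4 -0. ] op 11.2 rotvec err [-0.01  0.24  0.19]
[[295.6 168.7]
 [294.  169.4]]
```

View pics/18c.png

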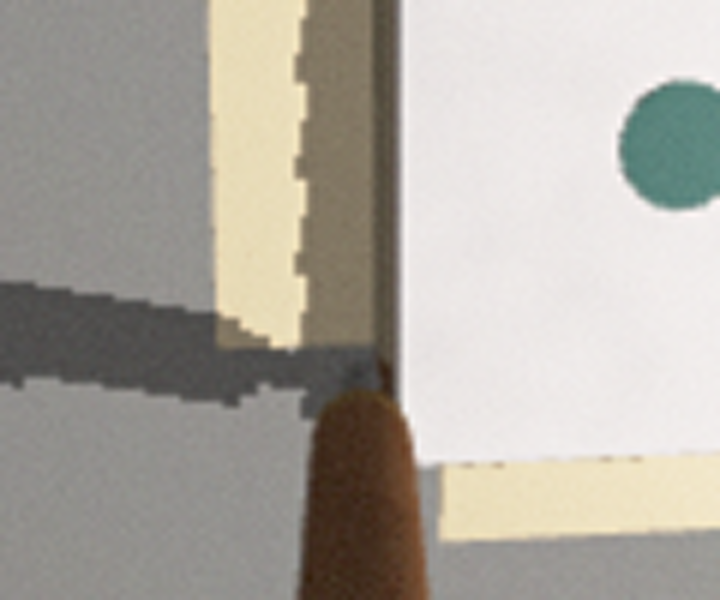

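View pics/18s.png

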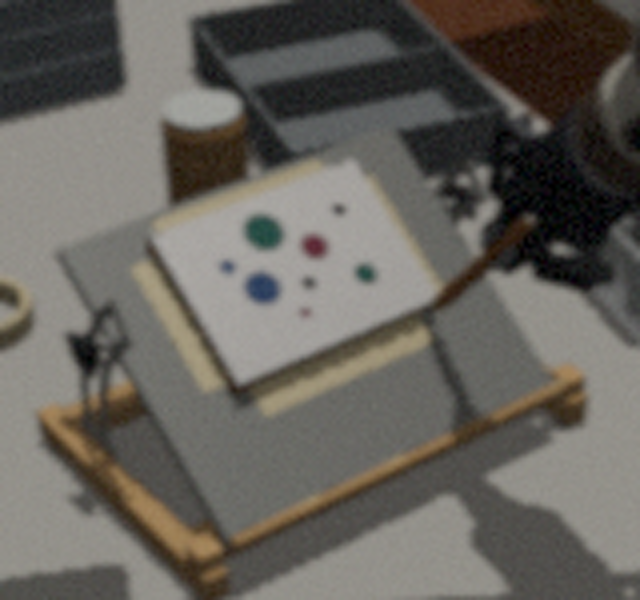

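```bash
python3 - <<'E'
from st import *
from scipy.spatial.transform import Slerp
T=adv(getcmd(),[0,-8,-60],[0,0,0])
G=np.load("grasp.npy").copy();G[2,3]=.2655
sl=Slerp([0,1],R.from_matrix([T[:3,:3],G[:3,:3]]))
for i in range(1,11):
    f=i/10;p=T[:3,3]+(G[:3,3]-T[:3,3])*f+[0,0,.04*np.sin(np.pi*f)];rel(T,T_of(p,sl(f).as_matrix()))
E
```

```text
slide [28.9, -4.2, -24.9] dr [4.08, 0.0, -0.0] |s|/41.7=0.9 |r|/7.16=0.6 rows
slide [57.8, -9.3, -48.8] dr [8.16, 0.0, -0.0] |s|/41.7=1.8 |r|/7.16=1.1 rows
slide [86.7, -15.8, -71.0] dr [12.24, 0.0, -0.0] |s|/41.7=2.7 |r|/7.16=1.7 rows
slide [115.6, -24.4, -90.8] dr [16.32, 0.0, -0.0] |s|/41.7=3.6 |r|/7.16=2.3 rows
slide [144.5, -35.4, -107.8] dr [20.4, 0.0, -0.0] |s|/41.7=4.4 |r|/7.16=2.8 rows
slide [173.4, -49.0, -121.8] dr [24.48, -0.0, -0.0] |s|/41.7=5.2 |r|/7.16=3.4 rows
slide [202.3, -65.0, -133.0] dr [28.56, -0.0, -0.0] |s|/41.7=6.0 |r|/7.16=4.0 rows
slide [231.2, -83.1, -141.8] dr [32.64, -0.0, -0.0] |s|/41.7=6.8 |r|/7.16=4.6 rows
slide [260.0, -102.8, -148.9] dr [36.72, -0.0, -0.0] |s|/41.7=7.6 |r|/7.16=5.1 rows
slide [288.9, -123.1, -155.0] dr [40.8, -0.0, -0.0] |s|/41.7=8.4 |r|/7.16=5.7 rows
```

{"method": "drive_tool", "body": {
  "series": [
    {"slide":[0,-2,-1.5],"dr":[0,0,0],"claw":0},
    {"slide":[0,-4,-4],"dr":[0,0,0],"claw":0},
    {"slide":[0,-6,-8],"dr":[0,0,0],"claw":0},
    {"slide":[0,-8,-14],"dr":[0,0,0],"claw":0},
    {"slide":[0,-8,-22],"dr":[0,0,0],"claw":0},
    {"slide":[0,-8,-31],"dr":[0,0,0],"claw":0},
    {"slide":[0,-8,-40],"dr":[0,0,0],"claw":0},
    {"slide":[0,-8,-49],"dr":[0,0,0],"claw":0},
    {"slide":[0,-8,-56],"dr":[0,0,0],"claw":0},
    {"slide":[0,-8,-60],"dr":[0,0,0],"claw":0}
  ]
}}

```text
t: 23.48
ee_pos: [0.6677, -0.0619, 0.2296]
ee_rot: [139.2, -0.0, -171.6]
wrist_force: [0.9, -0.1, -1.0]
opening: 0.0111
```

{"method": "drive_tool", "body": {
  "series": [
    {"slide":[29,-4,-25],"dr":[4.1,0,0],"claw":0},
    {"slide":[58,-9,-49],"dr":[8.2,0,0],"claw":0},
    {"slide":[87,-16,-71],"dr":[12.2,0,0],"claw":0},
    {"slide":[116,-24,-91],"dr":[16.3,0,0],"claw":0},
    {"slide":[145,-35,-108],"dr":[20.4,0,0],"claw":0},
    {"slide":[173,-49,-122],"dr":[24.5,0,0],"claw":0},
    {"slide":[202,-65,-133],"dr":[28.6,0,0],"claw":0},
    {"slide":[228,-81,-142],"dr":[32.3,0,0],"claw":0},
    {"slide":[250,-96,-147],"dr":[35.3,0,0],"claw":0},
    {"slide":[268,-109,-151],"dr":[38,0,0],"claw":0}
  ]
}}

```text
t: 24.32
ee_pos: [0.4276, -0.2807, 0.2729]
ee_rot: [177.3, -0.0, -171.6]
wrist_force: [0.4, -0.4, -0.8]
opening: 0.0115
```

```bash
python3 - <<'E'
from st import *
setcmd(adv(getcmd(),[0,-8,-60],[0,0,0]))
T,M=state([268,-109,-151],[38,0,0],1)
G=np.load("grasp.npy").copy();G[2,3]=.2655
rel(T,G);print(T[:3,3],M[:3,3])
E
```

```text
t 24.32 tip board cmd [-222.8  181.4  210.6] meas [-223.08  182.51  212.15] F board axes [-0.77 -0.33 -0.44] sd [0. 0. 0.] TCPerr(tool) mm [ 1.2 -0.7 -1.2] op 11.5 rotvec err [ 0.17 -0.07  0.05]
slide [20.9, -13.6, 5.6] dr [2.8, -0.0, -0.0] |s|/41.7=0.6 |r|/7.16=0.4 rows
[ 0.42869236 -0.27976196  0.27168666] [ 0.4275972  -0.28065629  0.27286629]
```

{"method": "drive_tool", "body": {
  "series": [
    {"slide":[6,-4,2],"dr":[1,0,0],"claw":0},
    {"slide":[12,-8,3],"dr":[2,0,0],"claw":0},
    {"slide":[16,-11,4],"dr":[2.8,0,0],"claw":0},
    {"slide":[19,-12.6,5],"dr":[2.8,0,0],"claw":0},
    {"slide":[20.9,-13.6,5.6],"dr":[2.8,0,0],"claw":0},
    {"slide":[20.9,-13.6,5.6],"dr":[2.8,0,0],"claw":0},
    {"slide":[20.9,-13.6,5.6],"dr":[2.8,0,0],"claw":0},
    {"slide":[20.9,-13.6,5.6],"dr":[2.8,0,0],"claw":0},
    {"slide":[20.9,-13.6,5.6],"dr":[2.8,0,0],"claw":0},
    {"slide":[20.9,-13.6,5.6],"dr":[2.8,0,0],"claw":0}
  ]
}}

```text
t: 25.15
ee_pos: [0.4106, -0.296, 0.2656]
ee_rot: [180.0, -0.1, -171.5]
wrist_force: [0.7, -0.6, -0.8]
opening: 0.0115
```

```bash
python3 - <<'E'
from st import *
T,M=state([20.9,-13.6,5.6],[2.8,0,0],2,"wrist","19w");print(T[:3,3],M[:3,3])
s=load("19w.npz");cv2.imwrite("pics/19c.png",cv2.resize(s["img"][155:245,235:325],(600,600),interpolation=cv2.INTER_CUBIC)[:,:,::-1])
s=vision.snapshot("side");np.savez("19s.npz",**s);cv2.imwrite("pics/19s.png",cv2.resize(s["img"][206:281,242:322],(640,600),interpolation=cv2.INTER_CUBIC)[:,:,::-1])
print(proj(s,[M[:3,3]+M[:3,:3]@v for v in ([0,0,.118],[0,0,.121],[0,0,.02])]).round(1))
E
```

```text
t 25.2 tip board cmd [-242.3  202.3  215.6] meas [-242.24  201.79  215.81] F board axes [-0.84  0.19 -0.07] sd [0.8 0.1 0.3] TCPerr(tool) mm [-0.6 -0.1 -0.2] op 11.5 rotvec err [-0.01  0.01 -0.02]
[ 0.40997941 -0.2960128   0.26545242] [ 0.41054415 -0.29601858  0.26568784]
[[282.4 255.1]
 [282.4 256.1]
 [281.1 221.9]]
```

View pics/19c.png

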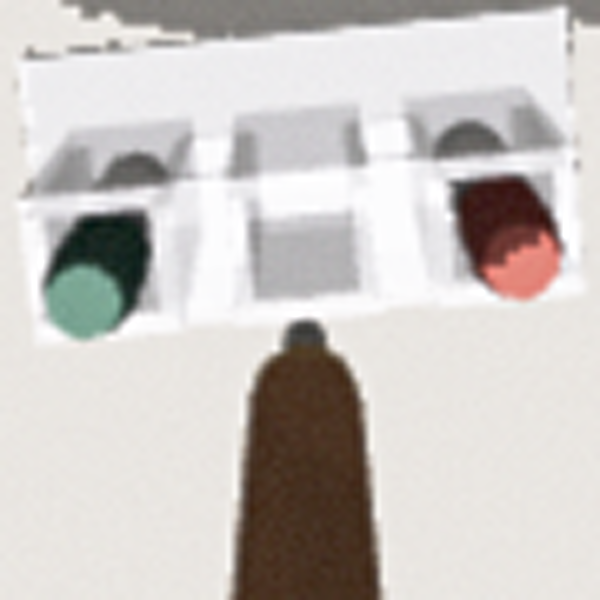

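View pics/19s.png

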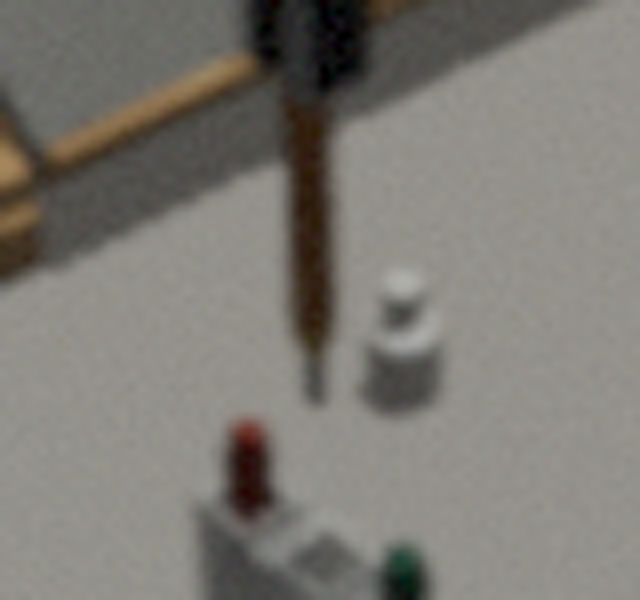

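{"method": "drive_tool", "body": {
  "series": [
    {"slide":[-0.9,0.4,5],"dr":[0,0,0],"claw":0},
    {"slide":[-0.9,0.4,15],"dr":[0,0,0],"claw":0},
    {"slide":[-0.9,0.4,25],"dr":[0,0,0],"claw":0},
    {"slide":[-0.9,0.4,37],"dr":[0,0,0],"claw":0},
    {"slide":[-0.9,0.4,49],"dr":[0,0,0],"claw":0},
    {"slide":[-0.9,0.4,61],"dr":[0,0,0],"claw":0},
    {"slide":[-0.9,0.4,72],"dr":[0,0,0],"claw":0},
    {"slide":[-0.9,0.4,80],"dr":[0,0,0],"claw":0},
    {"slide":[-0.9,0.4,85],"dr":[0,0,0],"claw":0},
    {"slide":[-0.9,0.4,85],"dr":[0,0,0],"claw":0}
  ]
}}

```text
t: 26.13
ee_pos: [0.4102, -0.2949, 0.179]
ee_rot: [179.8, -0.2, -171.5]
wrist_force: [0.2, 1.0, -0.2]
opening: 0.0116
```

```bash
python3 - <<'E'
from st import *
T,M=state([-.9,.4,85],[0,0,0],1,"wrist","20w");print(T[:3,3],M[:3,3])
s=load("20w.npz");cv2.imwrite("pics/20c.png",cv2.resize(s["img"][155:275,210:360],(750,600),interpolation=cv2.INTER_CUBIC)[:,:,::-1])
E
```

```text
t 26.13 tip board cmd [-288.   201.6  143.9] meas [-288.03  202.25  142.24] F board axes [ 0.72 -0.34 -0.68] sd [0. 0. 0.] TCPerr(tool) mm [0.4 0.6 1.4] op 11.6 rotvec err [-0.12  0.13 -0.  ]
[ 0.41068358 -0.29546076  0.18045143] [ 0.41017386 -0.29489895  0.17904421]
```

View pics/20c.png

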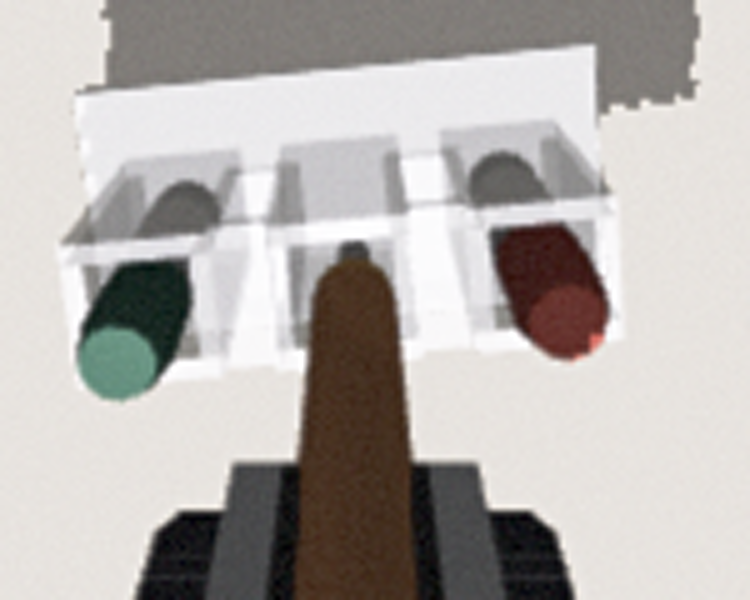

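{"method": "drive_tool", "body": {
  "series": [
    {"slide":[-0.2,0,6],"dr":[0,0,0],"claw":0},
    {"slide":[-0.3,0,13],"dr":[0,0,0],"claw":0},
    {"slide":[-0.3,0,21],"dr":[0,0,0],"claw":0},
    {"slide":[-0.3,0,29],"dr":[0,0,0],"claw":0},
    {"slide":[-0.3,0,37],"dr":[0,0,0],"claw":0},
    {"slide":[-0.3,0,43],"dr":[0,0,0],"claw":0},
    {"slide":[-0.3,0,48],"dr":[0,0,0],"claw":0},
    {"slide":[-0.3,0,51],"dr":[0,0,0],"claw":0},
    {"slide":[-0.3,0,53],"dr":[0,0,0],"claw":0},
    {"slide":[-0.3,0,53],"dr":[0,0,0],"claw":0}
  ]
}}

```text
t: 27.02
ee_pos: [0.4111, -0.2954, 0.1274]
ee_rot: [179.9, -0.1, -171.5]
wrist_force: [0.2, 1.1, -0.5]
opening: 0.0114
```

```bash
python3 - <<'E'
from st import *
T,M=state([-.3,0,53],[0,0,0],4);print(T[:3,3],M[:3,3])
E
```

```text
t 27.17 tip board cmd [-316.7  201.3   99.4] meas [-316.72  200.65  100.16] F board axes [-0.1   0.28 -0.84] sd [0.7 0.5 0.3] TCPerr(tool) mm [-0.6 -0.4 -0.7] op 11.4 rotvec err [ 0.03 -0.03  0.  ]
[ 0.4109012  -0.29540181  0.12745106] [ 0.41156908 -0.29567183  0.12812809]
```

{"method": "drive_tool", "body": {
  "series": [
    {"slide":[0,0,0.5],"dr":[0,0,0],"claw":0},
    {"slide":[0,0,1],"dr":[0,0,0],"claw":0},
    {"slide":[0,0,1.5],"dr":[0,0,0],"claw":0},
    {"slide":[0,0,1.8],"dr":[0,0,0],"claw":0},
    {"slide":[0,0,2],"dr":[0,0,0],"claw":0},
    {"slide":[0,0,2],"dr":[0,0,0],"claw":0},
    {"slide":[0,0,2],"dr":[0,0,0],"claw":0},
    {"slide":[0,0,2],"dr":[0,0,0],"claw":0},
    {"slide":[0,0,2],"dr":[0,0,0],"claw":0},
    {"slide":[0,0,2],"dr":[0,0,0],"claw":0}
  ]
}}

```text
t: 28.0
ee_pos: [0.4114, -0.2956, 0.126]
ee_rot: [180.0, -0.1, -171.5]
wrist_force: [0.1, -0.2, 2.0]
opening: 0.0115
```

```bash
python3 - <<'E'
from st import *
T,M=state([0,0,2],[0,0,0],4);print(T[:3,3],M[:3,3])
E
```

```text
t 28.15 tip board cmd [-317.8  201.3   97.7] meas [-317.8   200.81   98.26] F board axes [1.32 0.63 1.99] sd [0.5 0.2 0.3] TCPerr(tool) mm [-0.5 -0.3 -0.5] op 11.5 rotvec err [ 0.02 -0.02  0.  ]
[ 0.41089822 -0.29540126  0.12545106] [ 0.41142909 -0.29559839  0.12595259]
```

Floor touched lightly (about 2.5 N up). Release.

{"method": "drive_tool", "body": {
  "series": [
    {"slide":[0,0,0],"dr":[0,0,0],"claw":20},
    {"slide":[0,0,0],"dr":[0,0,0],"claw":30},
    {"slide":[0,0,0],"dr":[0,0,0],"claw":40},
    {"slide":[0,0,0],"dr":[0,0,0],"claw":55},
    {"slide":[0,0,0],"dr":[0,0,0],"claw":70},
    {"slide":[0,0,0],"dr":[0,0,0],"claw":80},
    {"slide":[0,0,0],"dr":[0,0,0],"claw":80},
    {"slide":[0,0,0],"dr":[0,0,0],"claw":80},
    {"slide":[0,0,0],"dr":[0,0,0],"claw":80},
    {"slide":[0,0,0],"dr":[0,0,0],"claw":80}
  ],
  "newtons": 30
}}

```text
t: 28.98
ee_pos: [0.4113, -0.2955, 0.1258]
ee_rot: [180.0, -0.1, -171.5]
wrist_force: [-0.7, -0.1, -0.1]
opening: 0.0683
```

```bash
python3 - <<'E'
from st import *
T,M=state([0,0,0],[0,0,0],1,"wrist","21w")
E
```

```text
t 28.98 tip board cmd [-317.8  201.3   97.7] meas [-317.75  200.98   98.  ] F board axes [-0.09  0.67 -0.08] sd [0. 0. 0.] TCPerr(tool) mm [-0.4 -0.1 -0.3] op 68.3 rotvec err [-0.  0.  0.]
```

View pics/21w.png

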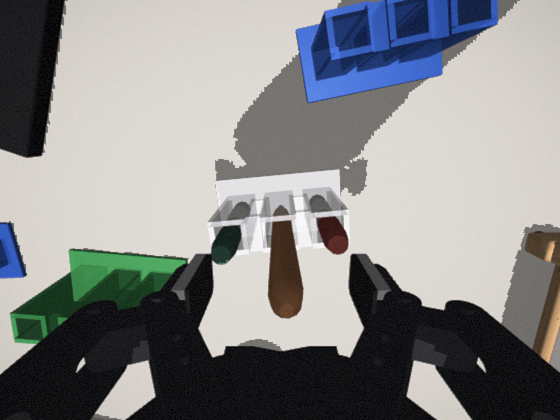

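Standing free; the butt at (286,305) lies between the jaws. Retreat straight up.

{"method": "drive_tool", "body": {
  "series": [
    {"slide":[0,0,-6],"dr":[0,0,0],"claw":90},
    {"slide":[0,0,-18],"dr":[0,0,0],"claw":90},
    {"slide":[0,0,-35],"dr":[0,0,0],"claw":90},
    {"slide":[0,0,-52],"dr":[0,0,0],"claw":90},
    {"slide":[0,0,-70],"dr":[0,0,0],"claw":90},
    {"slide":[0,0,-90],"dr":[0,0,0],"claw":90},
    {"slide":[0,0,-110],"dr":[0,0,0],"claw":90},
    {"slide":[0,0,-125],"dr":[0,0,0],"claw":90},
    {"slide":[0,0,-135],"dr":[0,0,0],"claw":90},
    {"slide":[0,0,-140],"dr":[0,0,0],"claw":90}
  ]
}}

```text
t: 29.87
ee_pos: [0.4121, -0.2959, 0.2677]
ee_rot: [-179.9, 0.0, -171.5]
wrist_force: [-0.9, -1.1, 0.0]
opening: 0.0768
```

```bash
python3 - <<'E'
from st import *
T,M=state([0,0,-140],[0,0,0],1,"wrist","22w")
s=vision.snapshot("side");cv2.imwrite("pics/22s.png",s["img"][:,:,::-1]);np.savez("22s.npz",**s)
s2=vision.snapshot("scene");np.savez("22c.npz",**s2)
for n,x in(("side",s),("scene",s2)):
    d=cv2.absdiff(cv2.GaussianBlur(x["img"],(5,5),0),cv2.GaussianBlur(load(f"s0_{n}.npz")["img"],(5,5),0)).max(2);cv2.imwrite(f"pics/22d_{n}.png",np.clip(d.astype(int)*4,0,255))
E
```

```text
t 29.87 tip board cmd [-242.   201.1  215.4] meas [-241.46  200.02  217.71] F board axes [-0.77  1.01  0.55] sd [0. 0. 0.] TCPerr(tool) mm [-0.9 -0.6 -2.3] op 76.8 rotvec err [ 0.12 -0.12 -0.  ][ WARN:0@2.973] global loadsave.cpp:1063 imwrite_ Unsupported depth image for selected encoder is fallbacked to CV_8U.
```

View pics/22s.png

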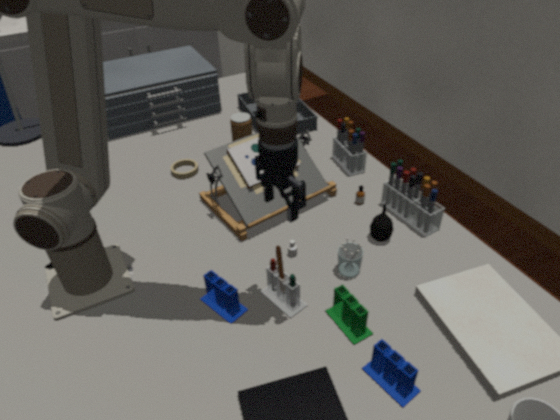

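View pics/22w.png

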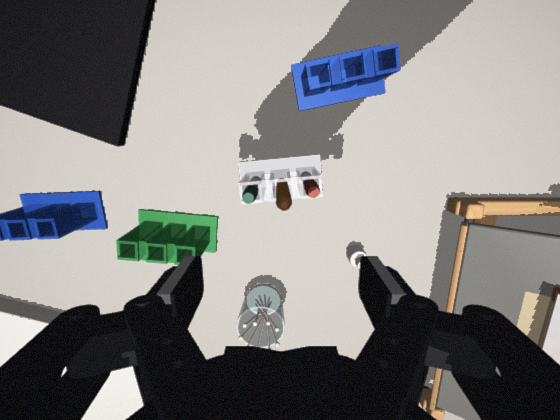

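View pics/22d_scene.png

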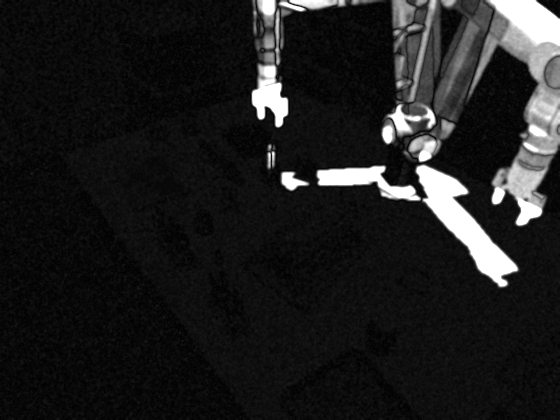

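{"method": "drive_tool", "body": {
  "series": [
    {"slide":[0,0,-10],"dr":[0,0,0],"claw":90},
    {"slide":[0,0,-20],"dr":[0,0,0],"claw":90},
    {"slide":[0,0,-20],"dr":[0,0,0],"claw":90},
    {"slide":[0,0,-20],"dr":[0,0,0],"claw":90},
    {"slide":[0,0,-20],"dr":[0,0,0],"claw":90},
    {"slide":[0,0,-20],"dr":[0,0,0],"claw":90},
    {"slide":[0,0,-20],"dr":[0,0,0],"claw":90},
    {"slide":[0,0,-20],"dr":[0,0,0],"claw":90},
    {"slide":[0,0,-20],"dr":[0,0,0],"claw":90},
    {"slide":[0,0,-20],"dr":[0,0,0],"claw":90}
  ]
}}

```text
t: 30.85
ee_pos: [0.4115, -0.2955, 0.2856]
ee_rot: [180.0, -0.1, -171.5]
wrist_force: [-0.2, -0.6, 0.9]
opening: 0.0767
```

```bash
python3 - <<'E'
from plant import workorder,manip
print(manip.get_obs()["t"],workorder.hand_in())
E
```

```text
the job is handed in; nothing more can be done
30.85 None
```

I took the burnisher from the clear rack, ran its ball along the lower tape in the corner from the near end to the far end, and stood it back, ball down, in its own slot. I handed the job in at 30.9 s.

**Coverage:** The ball started just beyond the near end of the tape and finished about 4 mm past the far end. The wrist pictures I took at the start, along the way and at the end showed it snug in the corner. The commanded speed was 3 cm/s. In the first second the tip lagged, covering about 13 mm for 24.5 mm commanded, and after that it kept pace.

**Pressure:** For most of the stroke the ball pressed about 4–5 N on the board and 1.5–3.5 N on the panel side, with about 5–6 N of drag. The pressure was not fully even: at the end of the first 25 mm I read 7.7 N on the board and 8.9 N drag, and eased off.

**Before the stroke:** A first probe stuck on the board about 4 mm short of the corner, at about 6.5 N, and the tip shifted about 1 mm in the grip. I lifted off and re-seated the ball in the corner before starting.

**End checks:**
- The burnisher stands free in its slot with a slight lean, and both markers are still in theirs.
- A before/after comparison of the scene view showed only the arm, its shadow and the burnisher's lean changed.
- In the pictures I took, the burnisher was clear of the painted face.
- The arm finished clear of everything.

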